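Load the carriage and crank up the winch

ROBOT

A 7-joint arm with a two-finger parallel gripper is mounted at the origin on the work surface. World frame = base frame: x ahead of the robot, y to its left, z up, the work surface at z = 0. Lengths are in m, angles in rad, forces in N, time in s.
With the tool pointing down it reaches from about 0.4 to 0.9 m from the base axis. Payload 5.5 kg.
Tool frame: the origin (TCP) lies at the centre of the arm's flange, where the gripper is bolted on; the fingertips stand 178 mm ahead of it and the grasp point (between the pads) lies 159 mm ahead of it; z points along the fingers, y is the line along which they close (so a half turn about z gives the same grasp; the last joint's range is limited). The gripper opens to 92 mm and grips with 3 to 60 N. Pads are 19 mm wide; open, the fingers measure 130 mm over their backs; the gripper's body (75 mm by 190 mm) begins 47 mm behind the grasp point.
Start: joints at [1.369, 0.501, -0.427, 1.55, 0.221, 1.138, -0.21], TCP at [0.291, -0.581, 0.405] pointing down, gripper open.
Joint ranges: [-2.88, 2.88], [-0.31, 2.03], [-1.54, 1.56], [0.2, 2.42], [-1.41, 4.55], [0.19, 2.02], [-2.57, 2.57]. Speed limits (rad/s): [2.57, 2.57, 3.14, 3.14, 3.14, 3.14, 3.14].

INTERFACE

Orientations are given as a 3x3 rotation matrix whose columns are the frame's x, y, z axes.
In Python, from station import get_state, imaging, r gives the robot as it stands.
- The arm moves only by the tool carry_out, never from a script. Its argument "deltas" is a list of rows, each a list of 2 entries, a list of its own where there are three numbers: the shift along the tool's x, y, z in m, then the turn, a rotation vector about the tool's x, y, z in rad. In form: [[[x, y, z], [ax, ay, az]], ...]. A call has 1 to 10 rows; each row is the pose to reach, as a shift and turn from the pose commanded when the call began, along the tool's axes at that moment; what a row does not reach only later rows make up. A row lasts 1/8 s, in which the tool goes at most 62.5 mm and 10.7 degrees, less where a joint would pass 70% of its speed; a pose out of reach is approached as far as the arm can. A call with a gripper value outside its range is refused whole. "hand" is the opening, from -1 (shut) to 1 (fully open), set as the call begins (left out, the last holds). The fingers move at their own pace and stop on an object; the grip force is fixed at half the most. Time passes only in rows, so rows that repeat a pose let the fingers close. It gives the time, the measured TCP pose, the force, the opening and the grip force at its end, in the units of the state.
- get_state(): the state, without advancing time (a new reading comes with each control period).
- imaging.get_image(name): name is "scene" or "side" or "wrist"; returns a dict with "frame" (420x560x3 uint8, red, green, blue), "intrinsics" (3x3 intrinsics, pixels), "dist" ([k1, k2, p1, p2, k3] as OpenCV has them; the pictures are not rectified), "rvec" (rotation vector, rad) and "tvec" (3), from world to camera coordinates, as OpenCV has them. Camera axes: x right, y down, z forward; pixel columns grow to the right and rows downward; lengths in m; the calibration is good to about 2 mm. A picture is of the moment at which its call begins. There is no depth.
- r.close_job(): hands the job in; it is judged then, once.
Trained networks look in a picture, given as the dict that the camera call returned (one of the last four; its "shot" number tells which), for a name from the list of things; names that differ only in an ending like _2 or _b are one class to them, and where a whole thing is asked for, a point or a joint stands for the part that bears it (a point fixed in the world has none). Each returns a list of dicts, best first, with "confidence" (0 to 1); they miss things now and then, are a little off and sometimes report something else, mostly with a low value. They report only what shows in the picture. A call takes as long as a camera call. They do not tell look-alikes from the thing itself.
- imaging.recognise(picture, target): "uv" ([column, row] in pixels, amid what is visible of it).
- imaging.masks_of(picture, target): "region" (420x560 bool, what is visible of it) and "uv" ([column, row] in pixels, amid what is visible of it).
- imaging.pinpoint(picture, target): "uv" ([column, row] in pixels: a listed point, or the origin of a listed thing).
The state is a dict: "t": time; "joints": joint angles; "qvel": joint speeds; "joint_torque": joint torques, N m; "ee_pos": TCP position; "eef_rot": TCP orientation; "wrist_force": force on the tool from outside, world axes, zero at the start; "ft_torque": the same for the moment, N m; "grip_width": opening from 0.0 (shut) to 1.0 (fully open); "finger_force": force on a finger pad.
Only numpy, scipy, OpenCV 4.12 (cv2) and the standard library are available. Lean on these libraries where they do the work, as an engineer would, in place of code of your own. Each camera call takes 0.05 s, during which the arm holds its last target. There are 200 camera calls.

TASK

Swing open the clamp lever of the load carriage, slide the carriage until its pointer stands at the brass mark, and swing the lever fully back to lock it there. Stand all the hooked iron masses upright in the carriage's tray. With the carriage locked, put the loose crank on the winch's splined shaft, turning it until the splines mesh, and push it fully home; then wind it clockwise (seen from above) until the drum comes up against its stop, leave the crank on, and do not disturb the brass pulley or the ceramic spool.

Things in the scene. Friction and masses are not known exactly. Their poses are not given: they have to be found in the camera images.
- clamp (a joint): clamp lever angle, rad: 0 locked (lever along the carriage's -y), 1.2 fully open. It grows clockwise seen from above, the free end swinging to the carriage's -x, towards the robot. Only near 0 does its toe press on the rail and hold the carriage; 0.7 or more is open. It stays where it is left and needs about 3 to 5 N at its post
- lever_pivot (a point): point on the vertical axis of the clamp lever, 105 mm above the bench, on the robot's side of the tray; its axes turn with the lever
- lever_grip (a point): grip point on the upright round black post (18 mm across, 54 to 122 mm above the bench) at the free end of the clamp lever, 75 mm from its axis; the point is 105 mm above the bench. The lever's -y points from pivot to post. When locked, the tray's wall (top 72 mm above the bench) stands 26 mm from the post's centre
- handle (a point): grip point on the upright round wooden handle (22 mm across, from 44 to 120 mm above the bench) by which the carriage is slid; the point is 98 mm above the bench; its axes are the carriage's
- carriage (a joint): position of the carriage along its rail, m, growing to +y of the rail, from -0.075 to 0.075; sliding takes about 5 N plus light damping once unlocked
- pointer (a point): tip of the dark pointer on the far (+x) side of the carriage, 40 mm above the bench; its axes are the carriage's: y along the rail
- mark_line (a point): the brass mark, a small upright brass fin 3 mm wide on a brass block standing on the bed beyond the carriage; its y is along the rail. The carriage is at the mark when the pointer and this point agree along y, to 5 mm. It does not move
- tray (a point): centre of the floor of the carriage's square open tray, 44 mm above the bench; inside 144 by 144 mm, walls 4 mm thick and 28 mm high, parallel to its x and y axes; z up. It moves with the carriage
- mass_a_grip (a point): grip point of a black iron hooked mass (2 to 4 are present; an absent one reads None): middle of the flat-sided stem, 58 mm above the underside. The stem is 12 mm thick (its y) by 14 mm wide (its x) and runs from 34 to 73 mm above the underside; a hook 9 mm thick curls above it in the x-z plane, within 20 mm of the axis, up to 102 mm. z up. See body
- mass_b_grip (a point): grip point of a black iron hooked mass (2 to 4 are present; an absent one reads None): middle of the flat-sided stem, 58 mm above the underside. The stem is 12 mm thick (its y) by 14 mm wide (its x) and runs from 34 to 73 mm above the underside; a hook 9 mm thick curls above it in the x-z plane, within 20 mm of the axis, up to 102 mm. z up. See body
- mass_c_grip (a point): grip point of a black iron hooked mass (2 to 4 are present; an absent one reads None): middle of the flat-sided stem, 58 mm above the underside. The stem is 12 mm thick (its y) by 14 mm wide (its x) and runs from 34 to 73 mm above the underside; a hook 9 mm thick curls above it in the x-z plane, within 20 mm of the axis, up to 102 mm. z up. See body
- mass_d_grip (a point): grip point of a black iron hooked mass (2 to 4 are present; an absent one reads None): middle of the flat-sided stem, 58 mm above the underside. The stem is 12 mm thick (its y) by 14 mm wide (its x) and runs from 34 to 73 mm above the underside; a hook 9 mm thick curls above it in the x-z plane, within 20 mm of the axis, up to 102 mm. z up. See body
- crank_grip (a point): centre of the hexagonal boss on top of the loose crank's hub, 59 mm above the crank's underside; z up, x along the crank's arm. The boss is 36 mm across flats and reaches from 44 to 74 mm above the underside; pairs of flats face the crank's x axis and every 60 degrees from it
- crank_foot (a point): centre of the underside of the crank's hub (60 mm across); same axes as crank_grip. Open from below is a splined bore 40 mm deep with six grooves, one straight along the arm (+x), the others every 60 degrees
- shaft (a point): centre of the top of the winch shaft's flange (92 mm across), 110 mm above the bench; turns with the drum, z up. Six splines, 6 mm wide, 40 mm over the tips, one along +x, the others every 60 degrees, rise 22 mm from it; a coned pilot, 24 mm across, goes on to 36 mm. Until the crank meshes (play 0.1 rad either way, six positions) it sits 22 mm high. Home: its underside lies on the flange
- drum (a joint): angle of the winch's drum and shaft, rad, growing clockwise seen from above; the stop is at 1.5. It stays where it is left and turns against about 0.15 N m of friction
- pulley: brass pulley block, 50 by 44 by 76 mm, standing upright; origin under its centre; to be left alone
- spool: white ceramic spool, 56 mm across, 70 mm tall, upright; origin under its centre; to be left alone
- mass_a: the hooked iron mass whose grip point is listed too: an upright cylinder 56 mm across and 34 mm tall with stem and hook above it, about 0.5 kg; origin at the centre of its underside
- mass_b: the hooked iron mass whose grip point is listed too: an upright cylinder 56 mm across and 34 mm tall with stem and hook above it, about 0.5 kg; origin at the centre of its underside
- mass_c: the hooked iron mass whose grip point is listed too: an upright cylinder 56 mm across and 34 mm tall with stem and hook above it, about 0.5 kg; origin at the centre of its underside
- mass_d: the hooked iron mass whose grip point is listed too: an upright cylinder 56 mm across and 34 mm tall with stem and hook above it, about 0.5 kg; origin at the centre of its underside
- crank: the loose crank, 0.5 kg, balanced near the hub, standing hub down; origin at the centre of the underside, x along the arm. The arm is 18 mm wide, 24 to 36 mm above the underside; at 80 mm from the axis it carries an upright wooden handle 22 mm across, reaching up to 96 mm above the underside
Not all that is in view belongs to the job. Leave any red or turquoise look-alike of the mass_b alone.

How it is judged:
On the way, in this order (a step that is already met when the one before it is completed fails the run):
1. the clamp lever is swung open (value of joint clamp above 0.7 rad), for 0.1 s.
2. the carriage stands at the mark with the lever still open (y of pointer in the frame of mark_line between -0.005 and 0.005 m and value of joint clamp above 0.5 rad), for 0.1 s.
3. the lever is locked with the carriage at the mark (y of pointer in the frame of mark_line between -0.005 and 0.005 m and value of joint clamp below 0.15 rad), for 0.2 s.
4. the crank is meshed and home on the shaft (horizontal distance between crank_foot and shaft below 0.005 m and z of crank_foot in the frame of shaft between -0.004 and 0.004 m and angle between crank_foot's own z axis and vertical below 0.08 rad), for 0.2 s.
5. the drum is wound to its stop with the crank home (all of step 4 and value of joint drum above 1.42 rad), for 0.2 s.
At the end, for the whole second after the job is handed in: Pointer within 5 mm of the mark along the rail, clamp lever within 0.15 rad of locked, every mass present at rest upright on the tray's floor, crank meshed with its underside within 4 mm of the flange and level, drum within 0.08 rad of its stop (all of step 3 and all of step 5 and linear speed of each of crank, mass_a, mass_b, mass_c, mass_d below 0.03 m/s and x of mass_a_grip in the frame of tray between -0.06 and 0.06 m and y of mass_a_grip in the frame of tray between -0.06 and 0.06 m and z of mass_a_grip in the frame of tray between 0.05 and 0.066 m and angle between each of mass_a_grip, mass_b_grip, mass_c_grip, mass_d_grip's own z axis and vertical below 0.25 rad and x of mass_b_grip in the frame of tray between -0.06 and 0.06 m and y of mass_b_grip in the frame of tray between -0.06 and 0.06 m and z of mass_b_grip in the frame of tray between 0.05 and 0.066 m and x of mass_c_grip in the frame of tray between -0.06 and 0.06 m and y of mass_c_grip in the frame of tray between -0.06 and 0.06 m and z of mass_c_grip in the frame of tray between 0.05 and 0.066 m and x of mass_d_grip in the frame of tray between -0.06 and 0.06 m and y of mass_d_grip in the frame of tray between -0.06 and 0.06 m and z of mass_d_grip in the frame of tray between 0.05 and 0.066 m); the robot touches nothing.
It fails at once if the pulley or the spool is pushed more than 5 cm away or tipped over (distance of any of pulley, spool from where it was at the start of the episode above 0.05 m or angle between any of pulley, spool's own z axis and vertical above 0.6 rad).
Of mass_a, mass_b, mass_c, mass_d only 2 to 4 are there at a start; the rules pass over those that are not, and their reading is None.
At some moment in a run one of mass_a, mass_b, mass_c, mass_d may be knocked a few centimetres aside while the robot is not near it.
It also fails if it takes over 210 s, if anything falls off the work surface, if the arm or the gripper's body presses on something with over 40 N, if the wrist force passes 120 N, or if a joint passes its speed limit or range.

## Working session

There is one attempt and no reset: what is moved stays moved. The work goes in short steps, Python scripts to look and compute and a tool call to move; the robot and the scene stay as the last step left them, time stands still between calls to the robot, and variables do not carry over. Pictures are saved under pics/ and viewed, at most 14 in all, crops included, and the job is handed in when it is done.

Besides the shell and the picture viewer there is one more tool, called after "Call:" as name(argument=value, ...), one argument or row to a line, values as JSON. carry_out: Moves the arm, as the interface text tells. Its arguments: {"type":"object","properties":{"deltas":{"type":"array","items":{"type":"array"}},"hand":{"type":"number"}},"required":["deltas"]}

```bash
mkdir -p pics; cat > h.py <<'E'
import numpy as np, cv2
from station import get_state, imaging, r
def cam(p):
    R,_=cv2.Rodrigues(np.array(p["rvec"],float)); return R,np.array(p["tvec"],float).ravel()
def ray(p,uv):
    R,t=cam(p); n=cv2.undistortPoints(np.array([[uv]],float),np.array(p["intrinsics"],float),np.array(p["dist"],float))[0,0]
    return -R.T@t, R.T@np.array([n[0],n[1],1.])
def atz(p,uv,z):
    o,d=ray(p,uv); return o+d*(z-o[2])/d[2]
def proj(p,X):
    return cv2.projectPoints(np.array([X],float),np.array(p["rvec"],float),np.array(p["tvec"],float),np.array(p["intrinsics"],float),np.array(p["dist"],float))[0].reshape(-1,2)
def tri(obs):
    A=np.zeros((3,3));b=np.zeros(3)
    for p,uv in obs:
        o,d=ray(p,uv);d=d/np.linalg.norm(d);M=np.eye(3)-np.outer(d,d);A+=M;b+=M@o
    return np.linalg.solve(A,b)
def save(p,n,crop=None,s=1):
    f=p["frame"][:,:,::-1]
    if crop: f=f[crop[1]:crop[3],crop[0]:crop[2]]
    cv2.imwrite("pics/"+n,cv2.resize(f,None,fx=s,fy=s,interpolation=cv2.INTER_CUBIC))
Z=dict(lever_pivot=.105,lever_grip=.105,handle=.098,pointer=.04,mark_line=.04,tray=.044,mass_a_grip=.058,crank_grip=.059,crank_foot=0,shaft=.11,pulley=0,spool=0,mass_a=0,crank=0)
def look(name,targets,minc=.3):
    p=imaging.get_image(name)
    for t in targets:
        for d in imaging.pinpoint(p,t):
            if d["confidence"]>minc: print(name,t,round(d["confidence"],2),np.round(d["uv"],1),np.round(atz(p,d["uv"],Z[t]),4))
    return p
def st():
    s=get_state(); print("t",s["t"],"pos",np.round(s["ee_pos"],4),"R",np.round(s["eef_rot"],3).tolist(),"F",np.round(s["wrist_force"],1),"w",s["grip_width"],"ff",s["finger_force"]); return s
E
python3 - <<'E'
from h import *
st()
for c in("scene","side"):
    p=look(c,Z); save(p,c+"0.png",s=1.4)
E
```

```text
t 0.0 pos [ 0.2911 -0.5808  0.4037] R [[0.894, 0.448, -0.001], [0.448, -0.894, 0.002], [0.0, -0.002, -1.0]] F [-0.7  0.7  0.6] w 0.9989629788692921 ff 0.0
scene lever_pivot 0.7 [309.1 168.6] [0.503  0.1099 0.105 ]
scene lever_grip 0.65 [288.5 181.7] [0.5018 0.0305 0.105 ]
scene handle 0.6 [320.  158.2] [0.4884 0.1695 0.098 ]
scene pointer 0.89 [353.3 226.5] [0.704  0.0952 0.04  ]
scene mark_line 0.55 [382.2 205. ] [0.7077 0.2165 0.04  ]
scene tray 0.98 [336.4 201.8] [0.6125 0.1206 0.044 ]
scene mass_a_grip 0.77 [304.9 244.9] [ 0.6669 -0.0569  0.058 ]
scene crank_grip 0.9 [193.9 219.7] [ 0.4035 -0.2348  0.059 ]
scene crank_grip 0.44 [185.9 300.2] [ 0.5951 -0.3828  0.059 ]
scene crank_foot 0.51 [278.  235.6] [ 0.5677 -0.0668  0.    ]
scene shaft 0.74 [253.5 255.9] [ 0.6306 -0.1972  0.11  ]
scene shaft 0.74 [196.1 236.8] [ 0.4909 -0.2732  0.11  ]
scene pulley 0.87 [183.2 302.5] [ 0.5653 -0.3868  0.    ]
scene spool 0.69 [250.7 212.1] [ 0.4489 -0.0737  0.    ]
scene mass_a 0.97 [163.  278.3] [ 0.4699 -0.3912  0.    ]
scene mass_a 0.82 [129.4 263.4] [ 0.3675 -0.4408  0.    ]
scene mass_a 
[... 788 characters left out ...]
.059 ]
side crank_grip 0.65 [283.5 200.2] [ 0.5643 -0.0718  0.059 ]
side crank_foot 0.69 [283.5 146.2] [ 0.7023 -0.3084  0.    ]
side crank_foot 0.56 [358.1 201.8] [ 0.4047 -0.218   0.    ]
side pulley 0.63 [336.  146.8] [ 0.5594 -0.39    0.    ]
side pulley 0.57 [358.7 202.1] [ 0.4027 -0.2178  0.    ]
side spool 0.95 [324.3 232.6] [ 0.4375 -0.0724  0.    ]
side mass_a 0.89 [281.1 212.6] [ 0.5725 -0.0732  0.    ]
side mass_a 0.83 [380.5 135.7] [ 0.4589 -0.5111  0.    ]
side mass_a 0.68 [364.8 154.7] [ 0.4668 -0.4038  0.    ]
side mass_a 0.68 [396.3 157.6] [ 0.3772 -0.4426  0.    ]
side mass_a 0.67 [249.2 203.3] [ 0.6671 -0.0567  0.    ]
side crank 0.62 [361.7 156.2] [ 0.4723 -0.3928  0.    ]
```

View pics/scene0.png

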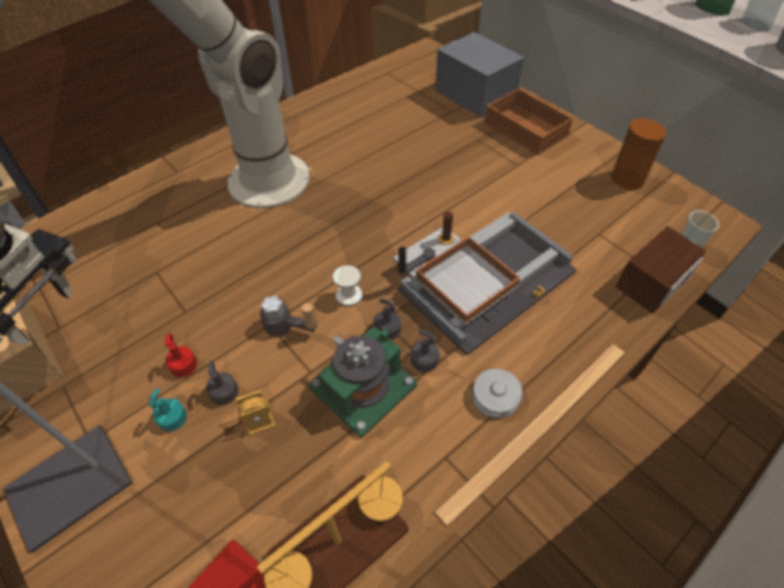

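View pics/side0.png

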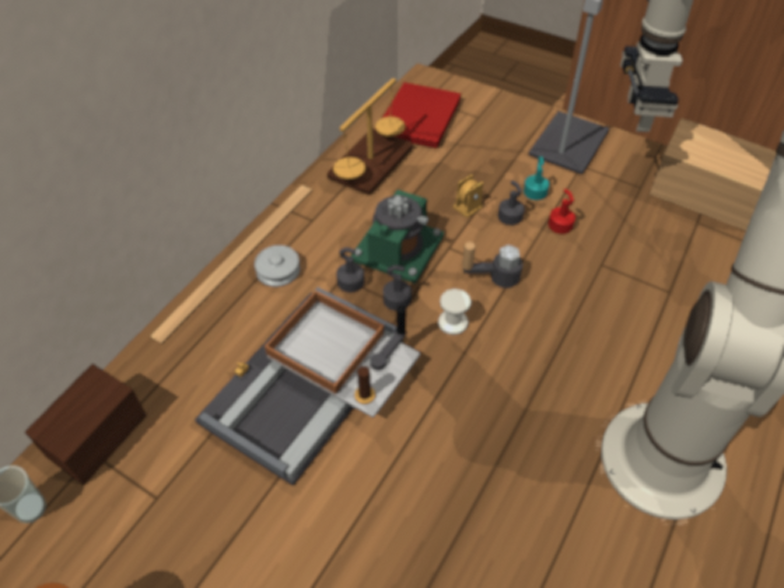

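Call:
carry_out(
  deltas=[
    [[0.044,-0.044,0],[0,0,0.046]],
    [[0.088,-0.088,0],[0,0,0.093]],
    [[0.132,-0.132,0],[0,0,0.14]],
    [[0.176,-0.176,0],[0,0,0.186]],
    [[0.22,-0.22,0],[0,0,0.23]],
    [[0.264,-0.264,0],[0,0,0.28]],
    [[0.308,-0.31,0],[0,0,0.325]],
    [[0.352,-0.352,0],[0,0,0.372]],
    [[0.396,-0.396,0],[0,0,0.42]],
    [[0.44,-0.44,0],[0,0,0.465]],
  ],
  hand=0.1,
)

```text
t: 2.75
ee_pos: [0.4879, 0.0113, 0.4052]
eef_rot: [[1.0, -0.002, 0.001], [-0.002, -1.0, -0.001], [0.001, 0.001, -1.0]]
wrist_force: [1.6, -0.4, -0.6]
grip_width: 0.552
finger_force: 0.0
```

```bash
python3 - <<'E'
from h import *
st()
for c in("scene","side","wrist"):
    p=look(c,["lever_pivot","lever_grip","handle","pointer","mark_line","tray"])
save(p,"w1.png",s=1.4)
E
```

```text
t 2.75 pos [0.4879 0.0113 0.4052] R [[1.0, -0.002, 0.001], [-0.002, -1.0, -0.001], [0.001, 0.001, -1.0]] F [ 1.6 -0.4 -0.6] w 0.5517259930714268 ff 0.0
scene lever_pivot 0.86 [310.2 167. ] [0.5004 0.1168 0.105 ]
scene lever_grip 0.64 [286.4 183.5] [0.5031 0.0215 0.105 ]
scene pointer 0.97 [354.4 226.3] [0.7055 0.098  0.04  ]
scene pointer 0.58 [194.3 219.1] [ 0.3883 -0.2279  0.04  ]
scene mark_line 0.53 [197.9 229.5] [ 0.4256 -0.24    0.04  ]
scene tray 0.81 [335.  198.4] [0.6008 0.1268 0.044 ]
side lever_pivot 0.96 [265.4 240.8] [0.5173 0.0946 0.105 ]
side lever_grip 0.6 [290.7 223.1] [0.492  0.0175 0.105 ]
side handle 0.87 [257.4 271.8] [0.4899 0.1743 0.098 ]
side pointer 0.68 [205.6 230. ] [0.6952 0.1051 0.04  ]
side mark_line 0.65 [174.6 258.1] [0.7101 0.2164 0.04  ]
side tray 0.55 [230.6 247.5] [0.6061 0.1199 0.044 ]
wrist lever_pivot 0.69 [174.  191.5] [0.503  0.0997 0.105 ]
wrist lever_pivot 0.57 [165.9  78.3] [0.5983 0.0983 0.105 ]
wrist lever_grip 0.7 [253.4 191.2] [0.5031 0.0281 0.105 ]
wrist handle 0.87 [104.4 206.4] [0.4873 0.1696 0.098 ]
wrist handle 0.65 [174.5 190.1] [0.5028 0.1014 0.098 ]
wrist pointer 0.54 [253.7 194.6] [0.4849 0.0322 0.04  ]
wrist tray 0.93 [167.9  77.2] [0.6065 0.1157 0.044 ]
```

View pics/w1.png

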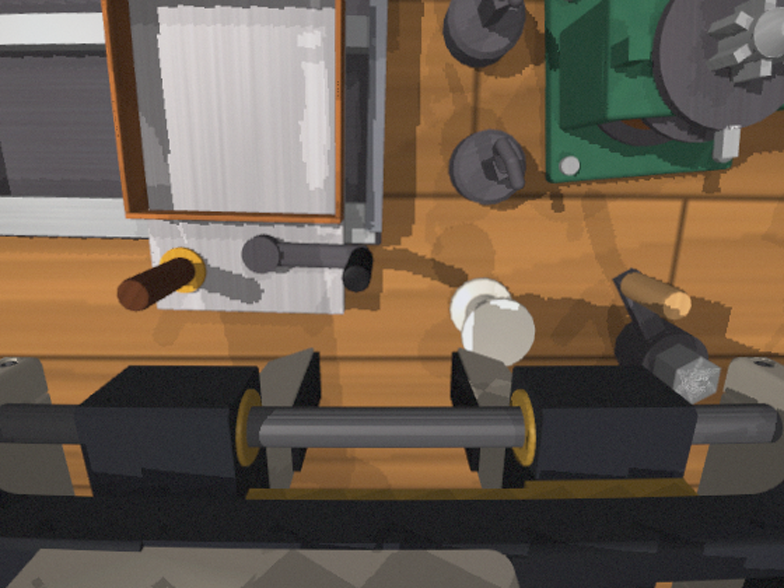

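Call:
carry_out(
  deltas=[
    [[0.014,-0.016,0.04],[0,0,0]],
    [[0.014,-0.016,0.08],[0,0,0]],
    [[0.014,-0.016,0.12],[0,0,0]],
    [[0.014,-0.016,0.14],[0,0,0]],
    [[0.014,-0.016,0.14],[0,0,0]],
  ],
)

```text
t: 4.42
ee_pos: [0.5007, 0.0256, 0.2633]
eef_rot: [[1.0, 0.0, -0.004], [0.0, -1.0, 0.0], [-0.004, -0.0, -1.0]]
wrist_force: [0.5, -0.3, 0.6]
grip_width: 0.551
finger_force: 0.0
```

```bash
python3 - <<'E'
from h import *
st()
p=look("wrist",["lever_pivot","lever_grip"])
save(p,"w2.png",s=1)
E
```

```text
t 4.425 pos [0.5007 0.0256 0.2633] R [[1.0, 0.0, -0.004], [0.0, -1.0, 0.0], [-0.004, -0.0, -1.0]] F [ 0.5 -0.3  0.6] w 0.551361948420201 ff 0.0
wrist lever_grip 0.97 [270.7 284.9] [0.5004 0.0277 0.105 ]
```

View pics/w2.png

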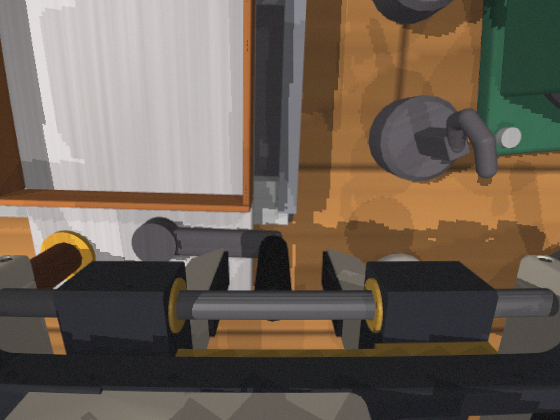

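Call:
carry_out(
  deltas=[
    [[0,0,0],[0,0,0]],
    [[0,0,0],[0,0,0]],
    [[0,0,0],[0,0,0]],
    [[0,0,0],[0,0,0]],
  ],
  hand=-1,
)

```text
t: 5.08
ee_pos: [0.5015, 0.0265, 0.265]
eef_rot: [[1.0, 0.0, 0.001], [0.0, -1.0, 0.002], [0.001, -0.002, -1.0]]
wrist_force: [0.1, 3.2, 0.0]
grip_width: 0.185
finger_force: 30.0
```

Call:
carry_out(
  deltas=[
    [[-0.015,-0.0015,0],[0,0,0]],
    [[-0.029,-0.006,0],[0,0,0]],
    [[-0.042,-0.013,0],[0,0,0]],
    [[-0.054,-0.023,0],[0,0,0]],
    [[-0.063,-0.0345,0],[0,0,0]],
    [[-0.067,-0.041,0],[0,0,0]],
    [[-0.067,-0.041,0],[0,0,0]],
    [[-0.067,-0.041,0],[0,0,0]],
  ],
)

```text
t: 6.08
ee_pos: [0.4349, 0.0658, 0.265]
eef_rot: [[1.0, -0.001, 0.001], [-0.001, -1.0, -0.001], [0.001, 0.001, -1.0]]
wrist_force: [2.7, -3.7, 0.7]
grip_width: 0.189
finger_force: 30.0
```

Call:
carry_out(
  deltas=[
    [[0,0,0],[0,0,0]],
    [[0,0,0],[0,0,0]],
    [[0,0,-0.035],[0,0,0]],
    [[0,0,-0.065],[0,0,0]],
    [[0.02,-0.04,-0.065],[0,0,0]],
    [[0.04,-0.08,-0.065],[0,0,0]],
    [[0.053,-0.106,-0.065],[0,0,0]],
    [[0.053,-0.106,-0.065],[0,0,0]],
  ],
  hand=0.1,
)

```text
t: 7.08
ee_pos: [0.4874, 0.1753, 0.3297]
eef_rot: [[1.0, 0.004, -0.0], [0.004, -1.0, 0.002], [-0.0, -0.002, -1.0]]
wrist_force: [-0.4, -0.5, 0.2]
grip_width: 0.548
finger_force: 0.0
```

```bash
python3 - <<'E'
from h import *
st()
p=look("wrist",["lever_pivot","lever_grip","handle","tray","pointer","mark_line"])
save(p,"w3.png",s=1)
E
```

```text
t 7.075 pos [0.4874 0.1753 0.3297] R [[1.0, 0.004, -0.0], [0.004, -1.0, 0.002], [-0.0, -0.002, -1.0]] F [-0.4 -0.5  0.2] w 0.5476486517697119 ff 0.0
wrist lever_pivot 0.83 [376.4 215.5] [0.5033 0.1074 0.105 ]
wrist handle 0.71 [279.5 232.2] [0.4885 0.1726 0.098 ]
wrist tray 0.88 [345.4  60.4] [0.6094 0.1223 0.044 ]
```

View pics/w3.png

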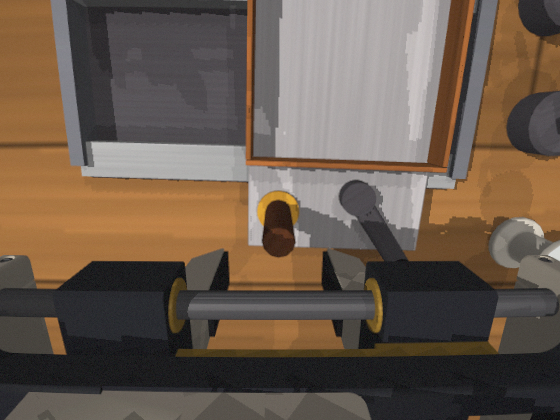

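Call:
carry_out(
  deltas=[
    [[0.001,0.002,0.04],[0,0,0]],
    [[0.001,0.002,0.072],[0,0,0]],
    [[0.001,0.002,0.072],[0,0,0]],
  ],
)

```text
t: 7.8
ee_pos: [0.4873, 0.1694, 0.2559]
eef_rot: [[1.0, -0.001, -0.005], [-0.001, -1.0, -0.002], [-0.005, 0.002, -1.0]]
wrist_force: [0.2, 0.2, 0.1]
grip_width: 0.552
finger_force: 0.0
```

Call:
carry_out(
  deltas=[
    [[0,0,0],[0,0,0]],
    [[0,0,0],[0,0,0]],
    [[0,0,0],[0,0,0]],
  ],
  hand=-1,
)

```text
t: 8.18
ee_pos: [0.489, 0.1712, 0.2589]
eef_rot: [[1.0, -0.0, 0.002], [-0.0, -1.0, 0.002], [0.002, -0.002, -1.0]]
wrist_force: [-0.9, 5.7, 0.6]
grip_width: 0.275
finger_force: 2.7
```

Call:
carry_out(
  deltas=[
    [[0.0,-0.02,0],[0,0,0]],
    [[0.001,-0.04,0],[0,0,0]],
    [[0.001,-0.06,0],[0,0,0]],
    [[0.002,-0.08,0],[0,0,0]],
    [[0.002,-0.1,0],[0,0,0]],
    [[0.002,-0.1,0],[0,0,0]],
    [[0.002,-0.1,0],[0,0,0]],
  ],
)

```text
t: 9.05
ee_pos: [0.4918, 0.2719, 0.2586]
eef_rot: [[1.0, 0.0, 0.004], [0.0, -1.0, 0.004], [0.004, -0.004, -1.0]]
wrist_force: [4.8, 5.2, -6.0]
grip_width: 0.229
finger_force: 30.0
```

```bash
python3 - <<'E'
from h import *
st()
P={}
for c in("scene","side","wrist"):
    P[c]=look(c,["handle","pointer","mark_line","tray"])
im=[P[c]["frame"] for c in ("scene","side")]
a=im[0][170:250,320:430];b=im[1][200:280,150:260]
cv2.imwrite("pics/pm.png",cv2.resize(np.hstack([a,b])[:,:,::-1],None,fx=3.6,fy=3.6,interpolation=cv2.INTER_CUBIC))
E
```

```text
t 9.05 pos [0.4918 0.2719 0.2586] R [[1.0, 0.0, 0.004], [0.0, -1.0, 0.004], [0.004, -0.004, -1.0]] F [ 4.8  5.2 -6. ] w 0.22911129053923474 ff 30.00657945871353
scene handle 0.96 [345.8 140.9] [0.4865 0.2855 0.098 ]
scene pointer 0.79 [377.4 207.4] [0.7042 0.1989 0.04  ]
scene mark_line 0.55 [379.7 201.4] [0.694  0.2214 0.04  ]
scene tray 0.73 [356.3 180.9] [0.5953 0.2262 0.044 ]
side handle 0.67 [231.5 303.4] [0.4951 0.2724 0.098 ]
side pointer 0.62 [179.7 257.2] [0.7008 0.2076 0.04  ]
side mark_line 0.55 [174.7 260.4] [0.7056 0.2217 0.04  ]
side tray 0.91 [203.6 274.7] [0.6171 0.2199 0.044 ]
wrist handle 0.8 [276.9 284.9] [0.4914 0.2713 0.098 ]
wrist pointer 0.68 [369.5  48. ] [0.6102 0.2183 0.04  ]
wrist tray 0.97 [368.6  50.4] [0.6082 0.2198 0.044 ]
```

View pics/pm.png

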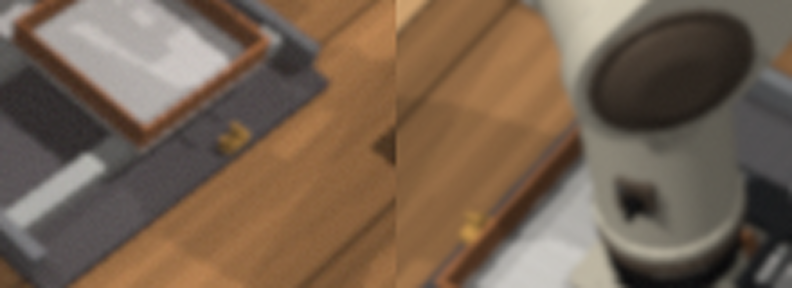

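Call:
carry_out(
  deltas=[
    [[0,0,0],[0,0,0]],
    [[0,0,0],[0,0,0]],
    [[0,0,-0.05],[0,0,0]],
    [[0.03,0.01,-0.08],[0,0,0]],
    [[0.06,0.03,-0.11],[0,0,0]],
    [[0.1,0.05,-0.11],[0,0,0]],
    [[0.13,0.06,-0.11],[0,0,0]],
    [[0.13,0.06,-0.11],[0,0,0]],
  ],
  hand=0.1,
)

```text
t: 10.8
ee_pos: [0.6225, 0.2079, 0.3673]
eef_rot: [[1.0, -0.005, 0.0], [-0.005, -1.0, -0.001], [0.0, 0.001, -1.0]]
wrist_force: [-0.4, 0.7, -0.8]
grip_width: 0.549
finger_force: 0.0
```

```bash
python3 - <<'E'
from h import *
st()
p=look("wrist",["pointer","mark_line","tray","lever_pivot"])
save(p,"w4.png",s=1.4)
E
```

```text
t 10.8 pos [0.6225 0.2079 0.3673] R [[1.0, -0.005, 0.0], [-0.005, -1.0, -0.001], [0.0, 0.001, -1.0]] F [-0.4  0.7 -0.8] w 0.5490120607830121 ff 0.0
wrist pointer 0.6 [265.6 118. ] [0.7016 0.2158 0.04  ]
wrist mark_line 0.65 [255.3 110.5] [0.7084 0.2252 0.04  ]
wrist tray 0.91 [262.7 214.5] [0.6095 0.2197 0.044 ]
wrist lever_pivot 0.78 [277.3 343. ] [0.5057 0.206  0.105 ]
```

View pics/w4.png

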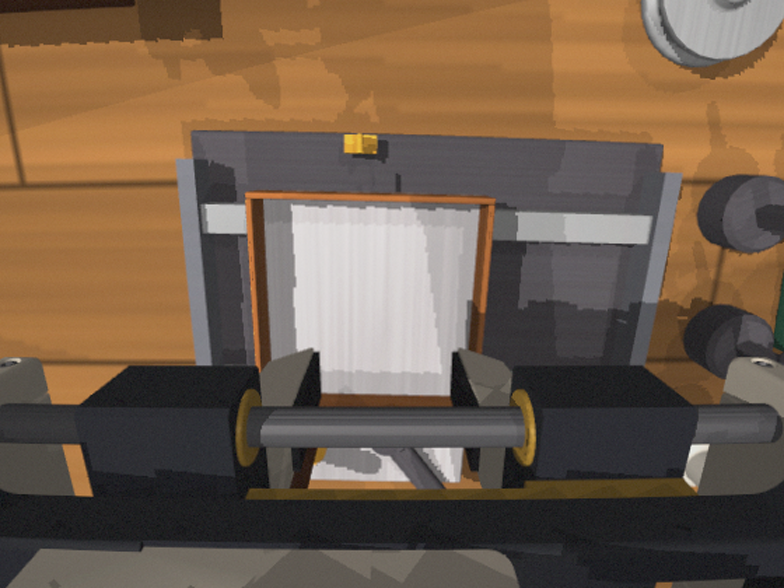

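```bash
python3 - <<'E'
from h import *
p=imaging.get_image("wrist")
save(p,"w5.png",(225,85,325,150),s=8)
for uv in [(284,133),(284,126),(258,100),(258,108)]: print(uv,atz(p,uv,.04).round(4))
for t in ("pointer","mark_line"):
    for d in imaging.masks_of(p,t)[:3]:
        v,u=np.nonzero(d["region"]);print(t,d["confidence"],d["uv"],u.min(),u.max(),v.min(),v.max())
E
```

```text
(284, 133) [0.6844 0.2032 0.04  ]
(284, 126) [0.6908 0.2033 0.04  ]
(258, 100) [0.7139 0.2273 0.04  ]
(258, 108) [0.7069 0.2274 0.04  ]
pointer 0.77 [267.8, 211.2] 180 358 113 349
mark_line 0.66 [261.5, 96.2] 251 274 92 105
```

View pics/w5.png

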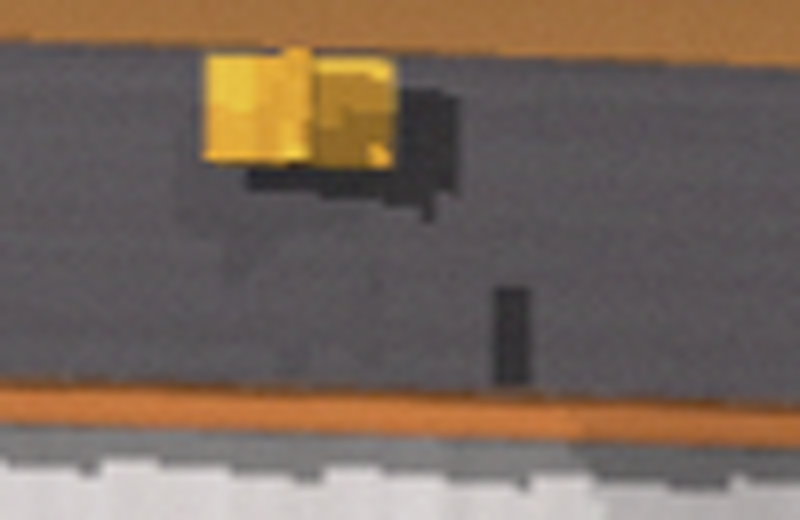

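```bash
python3 - <<'E'
from h import *
p=imaging.get_image("wrist")
f=p["frame"][85:150,225:325,::-1].astype(float)
g=np.clip((f-35)*4.0,0,255).astype(np.uint8)
cv2.imwrite("pics/w6.png",cv2.resize(g,None,fx=8,fy=8,interpolation=cv2.INTER_NEAREST))
E
```

```text
(no output)
```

View pics/w6.png

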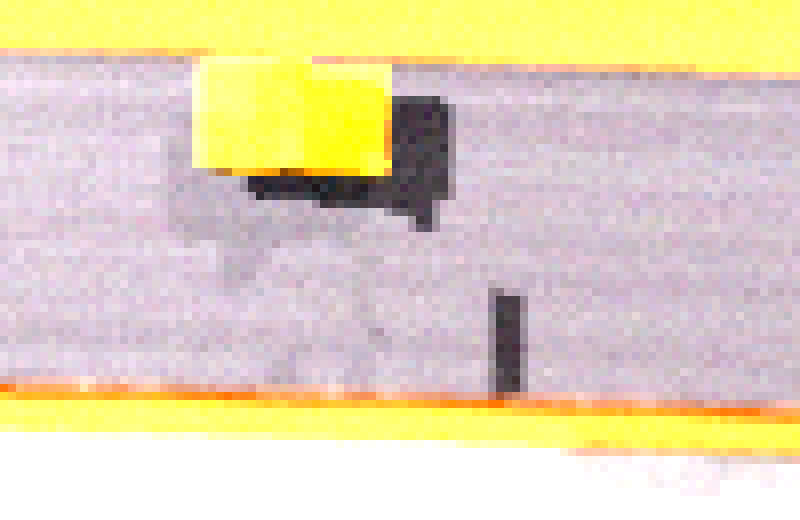

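Call:
carry_out(
  deltas=[
    [[-0.04,-0.02,0],[0,0,0]],
    [[-0.08,-0.04,0.02],[0,0,0]],
    [[-0.13,-0.06,0.04],[0,0,0]],
    [[-0.13,-0.06,0.075],[0,0,0]],
    [[-0.13,-0.06,0.11],[0,0,0]],
    [[-0.13,-0.06,0.11],[0,0,0]],
  ],
)

```text
t: 12.0
ee_pos: [0.4892, 0.2699, 0.2557]
eef_rot: [[1.0, 0.001, -0.005], [0.001, -1.0, -0.003], [-0.005, 0.003, -1.0]]
wrist_force: [-0.3, -0.4, -0.5]
grip_width: 0.553
finger_force: 0.0
```

Call:
carry_out(
  deltas=[
    [[0,0,0],[0,0,0]],
    [[0,0,0],[0,0,0]],
    [[0,0,0],[0,0,0]],
    [[0,-0.0045,0],[0,0,0]],
    [[0,-0.009,0],[0,0,0]],
    [[0,-0.009,0],[0,0,0]],
    [[0,-0.009,0],[0,0,0]],
  ],
  hand=-1,
)

```text
t: 12.88
ee_pos: [0.4913, 0.2791, 0.2587]
eef_rot: [[1.0, -0.001, 0.002], [-0.001, -1.0, -0.001], [0.002, 0.001, -1.0]]
wrist_force: [0.3, -3.0, 6.7]
grip_width: 0.235
finger_force: 30.0
```

Call:
carry_out(
  deltas=[
    [[0,0,0],[0,0,0]],
    [[0,0,0],[0,0,0]],
    [[0,0,-0.05],[0,0,0]],
    [[0.03,0.01,-0.08],[0,0,0]],
    [[0.06,0.03,-0.11],[0,0,0]],
    [[0.1,0.05,-0.11],[0,0,0]],
    [[0.14,0.05,-0.11],[0,0,0]],
    [[0.16,0.05,-0.11],[0,0,0]],
    [[0.16,0.05,-0.11],[0,0,0]],
  ],
  hand=0.1,
)

```text
t: 14.0
ee_pos: [0.6514, 0.229, 0.3668]
eef_rot: [[1.0, -0.002, -0.001], [-0.002, -1.0, 0.0], [-0.001, -0.0, -1.0]]
wrist_force: [-0.2, 0.8, 0.1]
grip_width: 0.546
finger_force: 0.0
```

```bash
python3 - <<'E'
from h import *
st()
p=look("wrist",["pointer","mark_line","tray","lever_pivot"])
q=look("wrist",["pointer","mark_line"])
f=(p["frame"].astype(float)+q["frame"])[100:180,215:325,::-1]/2
g=np.clip((f-30)*2.6,0,255).astype(np.uint8)
cv2.imwrite("pics/w7.png",cv2.resize(g,None,fx=7,fy=7,interpolation=cv2.INTER_NEAREST))
E
```

```text
t 14.0 pos [0.6514 0.229  0.3668] R [[1.0, -0.002, -0.001], [-0.002, -1.0, 0.0], [-0.001, -0.0, -1.0]] F [-0.2  0.8  0.1] w 0.5459643285567616 ff 0.0
wrist pointer 0.73 [281.1 150.8] [0.7001 0.2231 0.04  ]
wrist mark_line 0.59 [280.1 139.6] [0.7105 0.2241 0.04  ]
wrist tray 0.74 [276.3 237.6] [0.6136 0.2277 0.044 ]
wrist pointer 0.95 [281.5 147.6] [0.7011 0.2238 0.04  ]
wrist mark_line 0.5 [280. 137.] [0.711  0.2253 0.04  ]
```

View pics/w7.png

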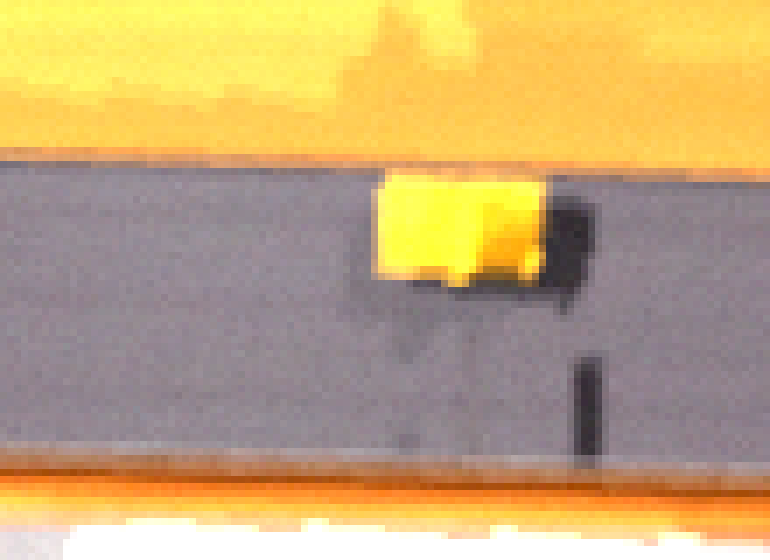

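Call:
carry_out(
  deltas=[
    [[-0.05,0.014,0],[0,0,0]],
    [[-0.105,0.028,0],[0,0,0]],
    [[-0.16,0.042,0.01],[0,0,0]],
    [[-0.213,0.055,0.03],[0,0,0]],
    [[-0.213,0.055,0.037],[0,0,0]],
    [[-0.213,0.055,0.037],[0,0,0]],
  ],
)

```text
t: 15.15
ee_pos: [0.4379, 0.1746, 0.3311]
eef_rot: [[1.0, -0.0, 0.001], [-0.0, -1.0, 0.0], [0.001, -0.0, -1.0]]
wrist_force: [0.6, -0.4, -1.1]
grip_width: 0.55
finger_force: 0.0
```

```bash
python3 - <<'E'
from h import *
st()
p=look("wrist",["lever_pivot","lever_grip","handle"])
print(proj(p,[[.438,.174,.122],[.438,.174,.105]]))
E
```

```text
t 15.15 pos [0.4379 0.1746 0.3311] R [[1.0, -0.0, 0.001], [-0.0, -1.0, 0.0], [0.001, -0.0, -1.0]] F [ 0.6 -0.4 -1.1] w 0.5503555320321761 ff 0.0
wrist lever_pivot 0.91 [214.6 132.8] [0.5079 0.2126 0.105 ]
wrist lever_pivot 0.47 [118.9 157.4] [0.4927 0.2758 0.105 ]
wrist lever_grip 0.98 [277.5 227. ] [0.4451 0.1727 0.105 ]
wrist lever_grip 0.38 [542.5  64.2] [0.5507 0.0095 0.105 ]
wrist handle 0.6 [121.4 156.1] [0.4928 0.2774 0.098 ]
[[275.72630996 246.1008562 ]
 [275.65609066 236.75981292]]
```

Call:
carry_out(
  deltas=[
    [[0.004,0.001,0.035],[0,0,0]],
    [[0.004,0.001,0.067],[0,0,0]],
    [[0.004,0.001,0.067],[0,0,0]],
  ],
)

```text
t: 15.72
ee_pos: [0.4412, 0.1734, 0.2622]
eef_rot: [[1.0, -0.0, -0.004], [-0.0, -1.0, -0.0], [-0.004, 0.0, -1.0]]
wrist_force: [-0.3, -0.5, 0.1]
grip_width: 0.549
finger_force: 0.0
```

Call:
carry_out(
  deltas=[
    [[0,0,0],[0,0,0]],
    [[0,0,0],[0,0,0]],
    [[0,0,0],[0,0,0]],
    [[0,0,0],[0,0,0]],
  ],
  hand=-1,
)

```text
t: 16.23
ee_pos: [0.4415, 0.1727, 0.2642]
eef_rot: [[1.0, -0.001, 0.0], [-0.001, -1.0, -0.002], [0.0, 0.002, -1.0]]
wrist_force: [-2.9, -3.9, 7.2]
grip_width: 0.185
finger_force: 30.0
```

Call:
carry_out(
  deltas=[
    [[0.01,0.013,0],[0,0,0]],
    [[0.022,0.023,0],[0,0,0]],
    [[0.035,0.03,0],[0,0,0]],
    [[0.049,0.035,0],[0,0,0]],
    [[0.064,0.036,0],[0,0,0]],
    [[0.067,0.036,0],[0,0,0]],
    [[0.067,0.036,0],[0,0,0]],
    [[0.067,0.036,0],[0,0,0]],
  ],
)

```text
t: 17.23
ee_pos: [0.5074, 0.1379, 0.2642]
eef_rot: [[1.0, 0.001, -0.002], [0.001, -1.0, -0.001], [-0.002, 0.001, -1.0]]
wrist_force: [-6.5, -1.5, 8.1]
grip_width: 0.19
finger_force: 30.0
```

Call:
carry_out(
  deltas=[
    [[0,0,0],[0,0,0]],
    [[0,0,0],[0,0,0]],
    [[0,0,-0.05],[0,0,0]],
    [[0.03,-0.02,-0.1],[0,0,0]],
    [[0.07,-0.05,-0.1],[0,0,0]],
    [[0.11,-0.08,-0.1],[0,0,0]],
    [[0.145,-0.09,-0.1],[0,0,0]],
    [[0.145,-0.09,-0.1],[0,0,0]],
  ],
  hand=0.1,
)

```text
t: 18.23
ee_pos: [0.6552, 0.228, 0.3627]
eef_rot: [[1.0, -0.001, 0.0], [-0.001, -1.0, 0.001], [0.0, -0.001, -1.0]]
wrist_force: [-1.5, -0.5, -0.8]
grip_width: 0.547
finger_force: 0.0
```

```bash
python3 - <<'E'
from h import *
st()
p=look("wrist",["pointer","mark_line","tray","lever_pivot","lever_grip","handle"])
q=look("wrist",["pointer","mark_line"])
f=(p["frame"].astype(float)+q["frame"])/2
m=proj(q,[[.709,.2245,.04]])[0].astype(int);print(m)
y,x=m[1]-25,m[0]-55
g=np.clip((f[y:y+80,x:x+110,::-1]-30)*2.6,0,255).astype(np.uint8)
cv2.imwrite("pics/w8.png",cv2.resize(g,None,fx=7,fy=7,interpolation=cv2.INTER_NEAREST))
E
```

```text
t 18.225 pos [0.6552 0.228  0.3627] R [[1.0, -0.001, 0.0], [-0.001, -1.0, 0.001], [0.0, -0.001, -1.0]] F [-1.5 -0.5 -0.8] w 0.5468675056665566 ff 0.0
wrist pointer 0.59 [280. 155.] [0.7007 0.2234 0.04  ]
wrist mark_line 0.83 [278.7 143.9] [0.711  0.2247 0.04  ]
wrist tray 0.91 [276.9 248.7] [0.6074 0.2263 0.044 ]
wrist lever_pivot 0.33 [277.5 247. ] [0.6344 0.2261 0.105 ]
wrist pointer 0.74 [281.5 151.9] [0.7012 0.2206 0.04  ]
wrist mark_line 0.55 [278.3 141.9] [0.7104 0.2237 0.04  ]
[277 143]
```

View pics/w8.png

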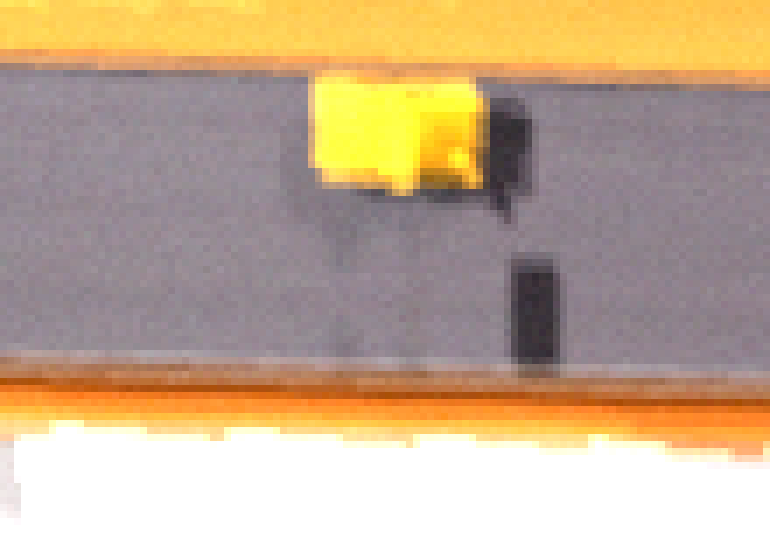

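Call:
carry_out(
  deltas=[
    [[-0.02,0.05,-0.01],[0,0,0]],
    [[-0.04,0.1,-0.02],[0,0,0]],
    [[-0.06,0.15,-0.03],[0,0,0]],
    [[-0.08,0.2,-0.04],[0,0,0]],
    [[-0.1,0.25,-0.04],[0,0,0]],
    [[-0.1,0.27,-0.04],[0,0,0]],
    [[-0.1,0.27,-0.04],[0,0,0]],
  ],
)

```text
t: 19.6
ee_pos: [0.5532, -0.0447, 0.404]
eef_rot: [[1.0, -0.005, 0.0], [-0.005, -1.0, -0.001], [0.001, 0.001, -1.0]]
wrist_force: [-0.1, 0.6, -0.5]
grip_width: 0.549
finger_force: 0.0
```

```bash
python3 - <<'E'
from h import *
st()
p=look("wrist",["mass_a_grip","mass_a","shaft","lever_grip","lever_pivot"])
save(p,"w9.png",s=1.4)
E
```

```text
t 19.6 pos [ 0.5532 -0.0447  0.404 ] R [[1.0, -0.005, 0.0], [-0.005, -1.0, -0.001], [0.001, 0.001, -1.0]] F [-0.1  0.6 -0.5] w 0.5489829966878242 ff 0.0
wrist mass_a_grip 0.81 [290.9  78.4] [ 0.6689 -0.061   0.058 ]
wrist mass_a 0.95 [297.6 176.4] [ 0.5642 -0.073   0.    ]
wrist mass_a 0.92 [289.3  88.9] [ 0.6644 -0.0621  0.    ]
wrist mass_a 0.57 [540.1 244.2] [ 0.4729 -0.3996 -0.    ]
wrist shaft 0.65 [456.7 114.7] [ 0.6353 -0.1976  0.11  ]
wrist lever_grip 0.72 [ 84.1 260.8] [0.5014 0.1402 0.105 ]
wrist lever_grip 0.41 [10.7 51.3] [0.6886 0.1718 0.105 ]
```

View pics/w9.png

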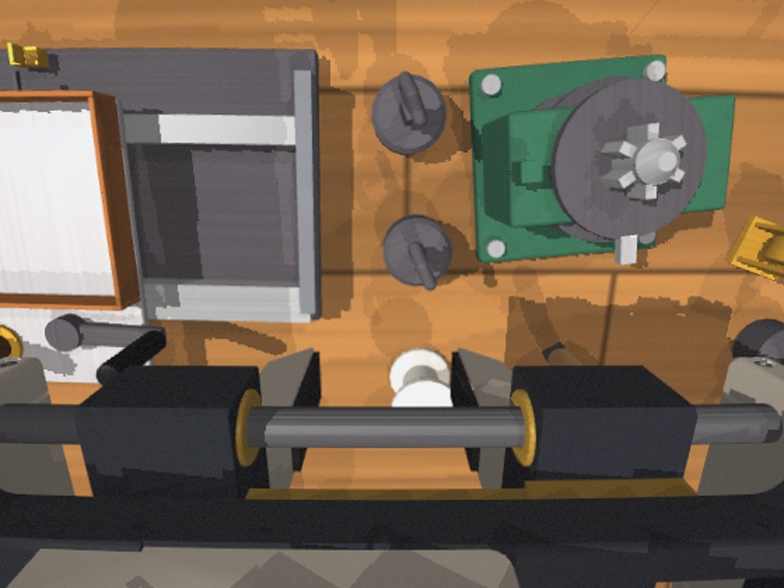

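```bash
python3 - <<'E'
from h import *
p=imaging.get_image("wrist")
print("cam",ray(p,(280,210))[0].round(3), ray(p,(280,210))[1].round(3))
for n,a,b in (("far",(404,75),(416,125)),("near",(414,248),(432,287))):
    for z in(.085,.095):
        A=atz(p,np.array(a)/1.4,z);B=atz(p,np.array(b)/1.4,z);print(n,z,A.round(4),B.round(4),"ang",np.degrees(np.arctan2(*(A-B)[1::-1])).round(1),np.linalg.norm(A-B).round(4))
for t in ["mass_a"]:
    for d in imaging.masks_of(p,t):
        v,u=np.nonzero(d["region"]); print(d["confidence"],u.min(),u.max(),v.min(),v.max())
        if d["confidence"]>.5 and v.max()<250:
            # hook ridge: bright vs dark
            g=cv2.cvtColor(p["frame"],cv2.COLOR_RGB2GRAY).astype(int)
            sub=g[v.min():v.max()+1,u.min():u.max()+1]
            print("\n".join(" ".join("%3d"%k for k in r[::2]) for r in sub[::2]))
E
```

```text
cam [ 0.631 -0.04   0.385] [-0.273 -0.016 -0.962]
far 0.085 [ 0.6862 -0.052   0.085 ] [ 0.6571 -0.0599  0.085 ] ang 15.3 0.0301
far 0.095 [ 0.6844 -0.0516  0.095 ] [ 0.6563 -0.0593  0.095 ] ang 15.3 0.0291
near 0.085 [ 0.5788 -0.0602  0.085 ] [ 0.5515 -0.0733  0.085 ] ang 25.6 0.0302
near 0.095 [ 0.5805 -0.0596  0.095 ] [ 0.5542 -0.0722  0.095 ] ang 25.6 0.0292
0.86 270 323 51 109
143 144 146 142 144 144 143 142 143 142 144 143 128 110 140 144 144 146 147 146 144 160 162 160 162 164 158
144 142 143 142 143 145 143 143 143 141 143 109  91  90  78 121 133 143 144 142 143 161 161 162 164 165 161
141 141 141 142 142 144 142 143 141 110  93  92  96  93  83  64  88  86  91 128 144 160 162 161 162 162 162
139 141 140 140 139 140 141 107  94  93  83  88  95  94  91  74  88  89  86  85  90 156 160 159 161 159 159
136 136 137 136 138 127  96  92  90  92  83  81  89  93  92  85  60 107 107  90  80  80 118 153 153 156 154
116 116 116 117 112  98  98  94  94  94  84  69  86  93  94  88  73  97 103 102 102  76  81 116 134 135 134
 89  85  88  89  97  95 102 100  97  97  89  50  82  94  95  92  84 
[... 4565 characters left out ...]
 99  95  98 100  99  96  94  98  88 100 103  90  69  69  69  72  66  60  55  54
105 107 104  93  89  96  96  97  96  95  97 101  97  84  98 101  99  82  80 104  79  73  65  68  68
138 138 138 130  94  86  95  95  96  99 100 103 103  96  91 100 103  88  70  79  79  87  87  88  91
143 143 143 146 139 104  88  91 100  97 100 104 105 107  91  99 103  93  72  74  90  92  93  92  91
141 141 144 142 142 143 123  92  82  85  91  96  98  93  82  94  99 100  84  71  97 100  99 117 141
142 141 142 142 141 144 143 143 132 122 106  90  96  99 104  90 104 102  91  81 131 155 134 146 153
141 140 140 140 141 144 141 142 143 144 141 143 144 144 149 120  95  96  88 143 152 154 155 153 151
0.68 525 559 230 259
```

Call:
carry_out(
  deltas=[
    [[0.004,0.008,0.02],[0,0,-0.1]],
    [[0.008,0.016,0.04],[0,0,-0.2]],
    [[0.013,0.025,0.06],[0,0,-0.3]],
    [[0.013,0.025,0.08],[0,0,-0.4]],
    [[0.013,0.025,0.084],[0,0,-0.4]],
    [[0.013,0.025,0.084],[0,0,-0.4]],
  ],
  hand=-0.05,
)

```text
t: 20.75
ee_pos: [0.5666, -0.067, 0.3199]
eef_rot: [[0.922, 0.388, -0.0], [0.388, -0.922, 0.0], [0.0, -0.0, -1.0]]
wrist_force: [-0.2, 0.1, 1.0]
grip_width: 0.476
finger_force: 0.0
```

```bash
python3 - <<'E'
from h import *
s=st()
p=look("wrist",["mass_a_grip","mass_a"])
g=s["ee_pos"]+s["eef_rot"]@np.array([0,0,.25])
print(proj(p,[[g[0],g[1],.09],[g[0],g[1],.034]]))
save(p,"w10.png",(150,150,430,360),s=2.8)
E
```

```text
t 20.75 pos [ 0.5666 -0.067   0.3199] R [[0.922, 0.388, -0.0], [0.388, -0.922, 0.0], [0.0, -0.0, -1.0]] F [-0.2  0.1  1. ] w 0.47647472583137856 ff 0.0
wrist mass_a_grip 0.94 [327.8  90.8] [ 0.6713 -0.0643  0.058 ]
wrist mass_a 0.96 [315.9 102.1] [ 0.6663 -0.0651  0.    ]
wrist mass_a 0.86 [281.5 206.1] [ 0.5657 -0.0746  0.    ]
[[274.35489832 234.38808968]
 [274.47556451 212.10128393]]
```

View pics/w10.png

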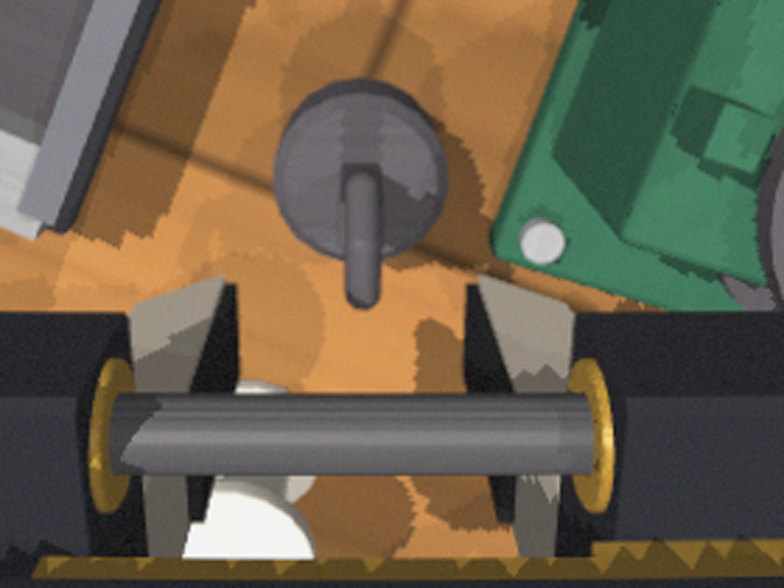

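Call:
carry_out(
  deltas=[
    [[0,0.003,0.03],[0,0,0]],
    [[0,0.003,0.06],[0,0,0]],
    [[0,0.003,0.094],[0,0,0]],
    [[0,0.003,0.094],[0,0,0]],
  ],
)

```text
t: 21.4
ee_pos: [0.5665, -0.0702, 0.2242]
eef_rot: [[0.921, 0.389, -0.004], [0.389, -0.921, 0.0], [-0.004, -0.002, -1.0]]
wrist_force: [-0.2, 0.4, 0.6]
grip_width: 0.471
finger_force: 0.0
```

Call:
carry_out(
  deltas=[
    [[0,0,0],[0,0,0]],
    [[0,0,0],[0,0,0]],
    [[0,0,0],[0,0,0]],
    [[0,0,0],[0,0,0]],
    [[0,0,-0.04],[0,0,0]],
    [[0,0,-0.08],[0,0,0]],
    [[0,0,-0.12],[0,0,0]],
    [[0,0,-0.12],[0,0,0]],
  ],
  hand=-1,
)

```text
t: 22.4
ee_pos: [0.5686, -0.0701, 0.3484]
eef_rot: [[0.921, 0.389, 0.005], [0.389, -0.921, -0.001], [0.005, 0.003, -1.0]]
wrist_force: [0.8, 0.2, -5.2]
grip_width: 0.127
finger_force: 30.0
```

Call:
carry_out(
  deltas=[
    [[0.025,-0.035,0],[0,0,0]],
    [[0.055,-0.078,0],[0,0,0]],
    [[0.085,-0.121,0],[0,0,0]],
    [[0.115,-0.164,0],[0,0,0]],
    [[0.145,-0.206,0],[0,0,0]],
    [[0.175,-0.249,0],[0,0,0]],
    [[0.1955,-0.278,0],[0,0,0]],
    [[0.1955,-0.278,0.03],[0,0,0]],
    [[0.1955,-0.278,0.06],[0,0,0]],
    [[0.1955,-0.278,0.06],[0,0,0]],
  ],
)

```text
t: 23.65
ee_pos: [0.6373, 0.2604, 0.2798]
eef_rot: [[0.921, 0.39, -0.009], [0.39, -0.921, -0.005], [-0.01, 0.001, -1.0]]
wrist_force: [-0.3, -0.9, -4.4]
grip_width: 0.128
finger_force: 30.0
```

```bash
python3 - <<'E'
from h import *
st()
p=look("wrist",["mass_a_grip","mass_a","tray"])
p=look("side",["tray","mass_a"])
E
```

```text
t 23.65 pos [0.6373 0.2604 0.2798] R [[0.921, 0.39, -0.009], [0.39, -0.921, -0.005], [-0.01, 0.001, -1.0]] F [-0.3 -0.9 -4.4] w 0.12787219829077354 ff 29.998238682746887
wrist mass_a 0.98 [275.7 239.6] [0.6137 0.249  0.    ]
side tray 0.64 [202.3 275.6] [0.6183 0.2236 0.044 ]
side mass_a 0.71 [251.8 202.1] [ 0.6632 -0.0641  0.    ]
side mass_a 0.63 [368.2 155.8] [ 0.4557 -0.4048  0.    ]
side mass_a 0.61 [381.4 137.1] [ 0.4537 -0.5063  0.    ]
side mass_a 0.57 [184.1 278. ] [0.6745 0.2337 0.    ]
side mass_a 0.54 [284.  147.4] [ 0.6982 -0.3045  0.    ]
```

Call:
carry_out(
  deltas=[
    [[0,0,0.007],[0,0,0]],
    [[0,0,0.013],[0,0,0]],
    [[0,0,0.015],[0,0,0]],
    [[0,0,0.015],[0,0,0]],
  ],
)

```text
t: 24.5
ee_pos: [0.6395, 0.262, 0.2706]
eef_rot: [[0.921, 0.389, 0.0], [0.389, -0.921, 0.0], [0.0, -0.0, -1.0]]
wrist_force: [0.8, -0.4, -4.8]
grip_width: 0.127
finger_force: 30.0
```

Call:
carry_out(
  deltas=[
    [[0,0,0.001],[0,0,0]],
    [[0,0,0.001],[0,0,0]],
    [[0,0,0.001],[0,0,0]],
    [[0,0,-0.04],[0,0,0]],
    [[0,0,-0.085],[0,0,0]],
    [[-0.015,0.045,-0.085],[0,0,0]],
  ],
  hand=-0.05,
)

```text
t: 25.25
ee_pos: [0.6428, 0.2209, 0.3616]
eef_rot: [[0.918, 0.397, 0.008], [0.397, -0.918, 0.008], [0.01, -0.004, -1.0]]
wrist_force: [0.5, -0.2, -1.0]
grip_width: 0.477
finger_force: 0.0
```

Call:
carry_out(
  deltas=[
    [[-0.015,0.05,0],[0,0,0.03]],
    [[-0.033,0.102,0],[0,0,0.06]],
    [[-0.05,0.154,0],[0,0,0.09]],
    [[-0.066,0.205,0],[0,0,0.13]],
    [[-0.083,0.245,0.01],[0,0,0.13]],
    [[-0.084,0.2625,0.035],[0,0,0.13]],
    [[-0.084,0.2625,0.035],[0,0,0.13]],
  ],
)

```text
t: 26.12
ee_pos: [0.6672, -0.0612, 0.3179]
eef_rot: [[0.964, 0.264, -0.005], [0.264, -0.964, 0.0], [-0.004, -0.002, -1.0]]
wrist_force: [-1.1, 1.3, 0.5]
grip_width: 0.476
finger_force: 0.0
```

```bash
cat >> h.py <<'E'
def chk():
    s=st(); p=look("wrist",["mass_a_grip","mass_a"])
    g=s["ee_pos"]; print("axis px z.09,.058,0",proj(p,[[g[0],g[1],.09],[g[0],g[1],.058],[g[0],g[1],0]]).round(1).tolist())
    R=s["eef_rot"]
    for d in imaging.masks_of(p,"mass_a"):
        if d["confidence"]<.4: continue
        v,u=np.nonzero(d["region"]); print("mask",round(d["confidence"],2),u.min(),u.max(),v.min(),v.max())
    return p
E
python3 - <<'E'
from h import *
p=chk()
save(p,"w11.png",(150,150,430,360),s=2.8)
E
```

```text
t 26.125 pos [ 0.6672 -0.0612  0.3179] R [[0.964, 0.264, -0.005], [0.264, -0.964, 0.0], [-0.004, -0.002, -1.0]] F [-1.1  1.3  0.5] w 0.4764366234203401 ff 0.0
wrist mass_a_grip 0.75 [281.4 218.9] [ 0.6694 -0.0658  0.058 ]
wrist mass_a 0.72 [277.9 203.5] [ 0.666  -0.0643  0.    ]
axis px z.09,.058,0 [[275.1, 234.2], [275.1, 220.0], [275.1, 201.6]]
mask 0.63 247 310 172 254
```

View pics/w11.png

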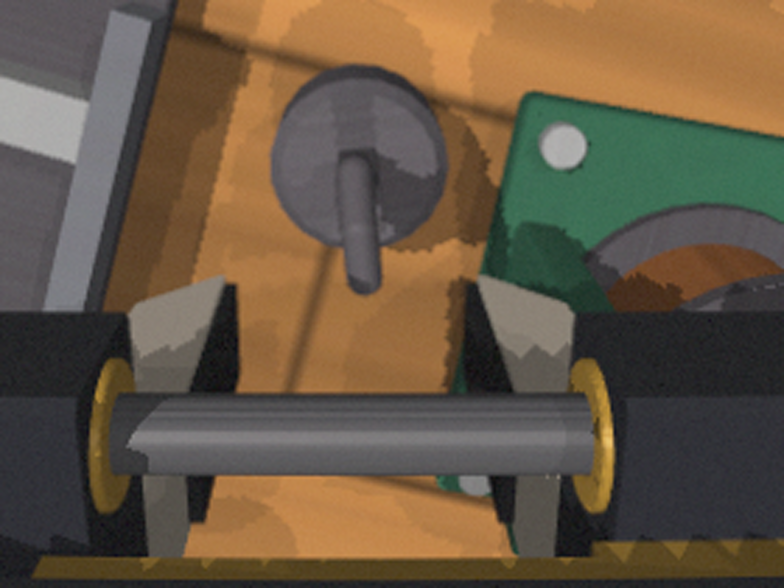

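Call:
carry_out(
  deltas=[
    [[0.002,0.003,0.03],[0,0,0.05]],
    [[0.002,0.003,0.06],[0,0,0.05]],
    [[0.002,0.003,0.093],[0,0,0.05]],
    [[0.002,0.003,0.093],[0,0,0.05]],
  ],
)

```text
t: 26.82
ee_pos: [0.6695, -0.0603, 0.2258]
eef_rot: [[0.975, 0.221, -0.004], [0.221, -0.975, 0.001], [-0.004, -0.002, -1.0]]
wrist_force: [-0.3, -0.2, 0.0]
grip_width: 0.471
finger_force: 0.0
```

Call:
carry_out(
  deltas=[
    [[0,0,0],[0,0,0]],
    [[0,0,0],[0,0,0]],
    [[0,0,0],[0,0,0]],
    [[0,0,0],[0,0,0]],
    [[0,0,-0.04],[0,0,0]],
    [[0,0,-0.08],[0,0,0]],
    [[0,0,-0.12],[0,0,0]],
    [[0,0,-0.12],[0,0,0]],
  ],
  hand=-1,
)

```text
t: 27.82
ee_pos: [0.6717, -0.062, 0.3507]
eef_rot: [[0.976, 0.218, 0.006], [0.218, -0.976, -0.0], [0.005, 0.002, -1.0]]
wrist_force: [0.4, 0.3, -6.2]
grip_width: 0.129
finger_force: 29.9
```

Call:
carry_out(
  deltas=[
    [[0.004,-0.035,0],[0,0,0]],
    [[0.008,-0.085,0],[0,0,0]],
    [[0.013,-0.135,0],[0,0,0]],
    [[0.018,-0.185,0],[0,0,0]],
    [[0.023,-0.235,0],[0,0,0]],
    [[0.025,-0.254,0],[0,0,0]],
    [[0.025,-0.254,0.03],[0,0,0]],
    [[0.025,-0.254,0.06],[0,0,0]],
    [[0.025,-0.254,0.075],[0,0,0]],
    [[0.025,-0.254,0.075],[0,0,0]],
  ],
)

```text
t: 29.08
ee_pos: [0.6396, 0.1902, 0.2716]
eef_rot: [[0.976, 0.217, -0.002], [0.217, -0.976, -0.001], [-0.002, 0.001, -1.0]]
wrist_force: [0.3, 0.9, -6.6]
grip_width: 0.126
finger_force: 30.0
```

Call:
carry_out(
  deltas=[
    [[0,0,0.001],[0,0,0]],
    [[0,0,0.001],[0,0,0]],
  ],
)

```text
t: 29.32
ee_pos: [0.6396, 0.1907, 0.2712]
eef_rot: [[0.976, 0.218, -0.001], [0.218, -0.976, -0.0], [-0.001, 0.0, -1.0]]
wrist_force: [-0.8, -0.1, -6.0]
grip_width: 0.131
finger_force: 30.0
```

Call:
carry_out(
  deltas=[
    [[0,0,0.001],[0,0,0]],
    [[0,0,0.001],[0,0,0]],
    [[0,0,0.001],[0,0,0]],
    [[0,0,-0.04],[0,0,0]],
    [[0,0,-0.085],[0,0,0]],
    [[-0.03,0.05,-0.13],[0,0,0.02]],
  ],
  hand=-0.05,
)

```text
t: 30.08
ee_pos: [0.6238, 0.1486, 0.3976]
eef_rot: [[0.979, 0.205, 0.003], [0.205, -0.979, 0.005], [0.004, -0.004, -1.0]]
wrist_force: [0.7, -1.9, -0.3]
grip_width: 0.472
finger_force: 0.0
```

Call:
carry_out(
  deltas=[
    [[-0.03,0.05,0],[0,0,0.02]],
    [[-0.06,0.103,0],[0,0,0.05]],
    [[-0.09,0.155,0],[0,0,0.07]],
    [[-0.12,0.207,0],[0,0,0.1]],
    [[-0.15,0.259,0],[0,0,0.12]],
    [[-0.18,0.311,0],[0,0,0.14]],
    [[-0.21,0.363,0],[0,0,0.16]],
    [[-0.24,0.415,0],[0,0,0.18]],
    [[-0.277,0.465,0],[0,0,0.2]],
    [[-0.277,0.476,0],[0,0,0.2]],
  ],
)

```text
t: 31.32
ee_pos: [0.4436, -0.3829, 0.3949]
eef_rot: [[1.0, -0.01, -0.002], [-0.01, -1.0, -0.003], [-0.002, 0.003, -1.0]]
wrist_force: [-0.2, 0.8, -0.2]
grip_width: 0.473
finger_force: 0.0
```

```bash
python3 - <<'E'
from h import *
p=chk()
look("wrist",["crank_grip","crank_foot","crank","pulley"])
for d in imaging.masks_of(p,"mass_a")[:4]:
    v,u=np.nonzero(d["region"]); print(d["confidence"],p["frame"][d["region"]].mean(0).round(),u.mean(),v.mean(),len(u))
E
```

```text
t 31.325 pos [ 0.4436 -0.3829  0.3949] R [[1.0, -0.01, -0.002], [-0.01, -1.0, -0.003], [-0.002, 0.003, -1.0]] F [-0.2  0.8 -0.2] w 0.4727739034607568 ff 0.0
wrist mass_a 0.8 [289.5 162.9] [ 0.4712 -0.4015  0.    ]
wrist mass_a 0.76 [375.9 178. ] [ 0.4525 -0.5047  0.    ]
wrist mass_a 0.64 [313.7 247. ] [ 0.3647 -0.4325  0.    ]
axis px z.09,.058,0 [[273.9, 206.0], [273.9, 197.8], [273.9, 186.2]]
mask 0.86 354 425 155 205
mask 0.75 294 340 228 289
mask 0.74 267 315 141 195
mask 0.48 0 128 0 60
wrist crank_grip 0.85 [143.8 236.5] [ 0.4066 -0.2359  0.059 ]
wrist crank_foot 0.55 [161.8 221.7] [ 0.4042 -0.235   0.    ]
wrist crank 0.79 [165.1 221.6] [ 0.4043 -0.2391  0.    ]
wrist pulley 0.81 [281.6  80.2] [ 0.5679 -0.3825  0.    ]
0.86 [ 13. 144. 139.] 386.10900113938476 181.4272692745917 2633
0.75 [180.  17.  13.] 312.5011600928074 248.83681361175562 1293
0.74 [86. 81. 85.] 290.790628115653 167.123629112662 2006
0.48 [80. 74. 74.] 59.68055052517204 29.356030423759506 5522
```

```bash
python3 - <<'E'
from h import *
p=imaging.get_image("wrist")
g=cv2.cvtColor(p["frame"],cv2.COLOR_RGB2GRAY).astype(int)
print("     "+" ".join("%3d"%k for k in range(264,320,2)))
for v in range(138,200,2): print(v,":"," ".join("%3d"%k for k in g[v,264:320:2]))
M=np.array([.471,-.4015])
for z in (.034,.058,.073,.1): print(z,proj(p,[[*M,z]]).round(1))
E
```

```text
264 266 268 270 272 274 276 278 280 282 284 286 288 290 292 294 296 298 300 302 304 306 308 310 312 314 316 318
138 : 115 118 113 105 108 113 112 113 113 116 111 114 114 113 113 112 114 113 118 121 120 123 122 130 140 138 138 138
140 : 120 119 107 111 116 113 113 111 115 115 113 116 114 112 113 115 114 113 117 117 118 119 120 117 127 136 136 134
142 : 123 121 107 114 114 117 118 114 113 115 116 116 115 115 114 115 116 112 115 118 118 117 116 115 116 130 133 133
144 : 125 122 112 119 119 117 116 117 120 116 115 117 116 115 115 105  96 100 106 115 118 118 116 117 117 132 132 133
146 : 127 122 119 121 117 118 117 120 119 116 116 111  88  62  53  58  63  66  62  54  51  92 113 117 120 126 133 133
148 : 133 130 120 120 119 118 119 120 120 120  93  59  67  80  84  85  82  85  81  80  78  75  63  93 102 112 132 132
150 : 135 126 118 119 119 119 117 117 111  67  63  75  85  83  81  83  86  87  86  83  81  78  76  73  64  73 124 131
152 : 132 128 122 120 119 119 121 116  69  70  86  85  88  86  84  86  84  87  98  96  98  92  83  76  77  75  83  87
154 : 139 131 123 120 120 121 119  79  72  8
[... 2055 characters left out ...]
  96  96  97  76  59  84
190 : 131 129 129 127 128 128 128 129 103  77  80  89  89  85  64  63  76  86  93  91  77  76  98  96  72  72  85  92
192 : 136 131 129 128 128 132 134 129 130 112  86  78  86  82  63  74  82  83  83  79  71  88  80  71  70  89  93  92
194 : 135 127 128 130 127 129 127 130 129 132 125  97  81  69  72  81  84  84  73  62  73  69  72  76  90  93  94  92
196 : 135 134 126 127 127 126 127 126 126 127 125 125 123  86  78  86  84  76  67  64  89  91  73  85  90  90  91 122
198 : 138 138 128 126 129 127 127 128 128 128 128 129 129 109  83  84  80  68  94 113 116 124 122 130 140 140 122 139
0.034 [[298.4 172.1]]
0.058 [[300.  175.9]]
0.073 [[301.2 178.5]]
0.1 [[303.7 184. ]]
```

Call:
carry_out(
  deltas=[
    [[0.007,0.005,0.02],[0,0,0.1]],
    [[0.014,0.01,0.04],[0,0,0.2]],
    [[0.021,0.014,0.06],[0,0,0.3]],
    [[0.027,0.017,0.073],[0,0,0.41]],
    [[0.027,0.017,0.073],[0,0,0.41]],
    [[0.027,0.017,0.073],[0,0,0.41]],
  ],
)

```text
t: 32.62
ee_pos: [0.4743, -0.3941, 0.3224]
eef_rot: [[0.918, -0.396, 0.0], [-0.396, -0.918, -0.0], [0.0, 0.0, -1.0]]
wrist_force: [0.9, 0.2, 0.0]
grip_width: 0.473
finger_force: 0.0
```

```bash
python3 - <<'E'
from h import *
p=chk()
g=cv2.cvtColor(p["frame"],cv2.COLOR_RGB2GRAY).astype(int)
print("     "+" ".join("%3d"%k for k in range(252,312,3)))
for v in range(176,268,4): print(v,":"," ".join("%3d"%k for k in g[v,252:312:3]))
E
```

```text
t 32.625 pos [ 0.4743 -0.3941  0.3224] R [[0.918, -0.396, 0.0], [-0.396, -0.918, -0.0], [0.0, 0.0, -1.0]] F [0.9 0.2 0. ] w 0.4726388390773205 ff 0.0
wrist mass_a 0.84 [390.3 178.6] [ 0.4517 -0.5054  0.    ]
wrist mass_a 0.63 [282.4 202.5] [ 0.471  -0.4005  0.    ]
axis px z.09,.058,0 [[275.3, 233.4], [275.2, 219.8], [275.1, 202.0]]
mask 0.69 362 455 149 219
mask 0.65 254 316 174 258
     252 255 258 261 264 267 270 273 276 279 282 285 288 291 294 297 300 303 306 309
176 : 119 121 118 122 120 121 121 122 105  71  59  60  52  59  73  76  94  94  94  93
180 : 119 120 120 124 122 114  52  50  50  48  56  47  46  46  47  43  71  93  94  95
184 : 121 124 123 122  57  56  75  86  86  83  80  80  81  79  78  70  56  48  94  95
188 : 124 123 124  64  76  88  88  89  99 102  99 102 101 102  96  79  78  74  48  94
192 : 125 124  70  88  87  88  89  88  89  99  99  98 103 102 101 102 102  79  71  67
196 : 126 129  88  88  87  89  90  89  86  88  99 103 103 104 102 101 101 102  92  72
200 : 128 100  89  88  88  88  87  88  86  89  87  89  97  97  98 100 100  97  95  78
204 : 128  87  88  88  90 
[... 649 characters left out ...]
  79 103 133
236 : 145 131 132 132 135 121  87  89  96  86  47  64  67  68  79  76  87 117 131 131
240 : 143 144 139 135 137 137 138 132 121  93  50  64  65  64 115 137 134 127 129 136
244 : 145 146 149 136 135 135 133 134 133 113  52  64  68  62 122 141 136 126 126 130
248 : 145 144 144 142 145 140 137 137 134 111  45  62  65  59 142 141 144 129 133 133
252 : 141 146 143 147 146 147 138 134 134 104  53  60  60  65 144 147 150 136 137 137
256 : 147 144 145 146 143 143 132 133 133 125  54  60  62 119 154 158 157 146 139 139
260 : 143 143 143 141 142 138 132 132 135 141 147 135 147 158 158 156 156 154 150 142
264 : 140 138 141 145 144 142 137 142 146 156 154 155 156 154 152 149 149 149 150 147
```

Call:
carry_out(
  deltas=[
    [[0,0.0075,0.03],[0,0,0]],
    [[0,0.0075,0.06],[0,0,0]],
    [[0,0.0075,0.097],[0,0,0]],
    [[0,0.0075,0.097],[0,0,0]],
  ],
)

```text
t: 33.33
ee_pos: [0.4697, -0.4004, 0.2225]
eef_rot: [[0.917, -0.398, -0.004], [-0.398, -0.917, 0.004], [-0.006, -0.002, -1.0]]
wrist_force: [-0.5, 0.1, 1.0]
grip_width: 0.474
finger_force: 0.0
```

Call:
carry_out(
  deltas=[
    [[0,0,0],[0,0,0]],
    [[0,0,0],[0,0,0]],
    [[0,0,0],[0,0,0]],
    [[0,0,0],[0,0,0]],
    [[0,0,-0.04],[0,0,0]],
    [[0,0,-0.09],[0,0,0]],
    [[0,0,-0.15],[0,0,0]],
    [[0,0,-0.15],[0,0,0]],
  ],
  hand=-1,
)

```text
t: 34.33
ee_pos: [0.4728, -0.4019, 0.3802]
eef_rot: [[0.917, -0.399, 0.008], [-0.399, -0.917, -0.006], [0.009, 0.003, -1.0]]
wrist_force: [-0.3, -0.3, -4.8]
grip_width: 0.132
finger_force: 30.0
```

Call:
carry_out(
  deltas=[
    [[-0.014,-0.055,0],[0,0,-0.04]],
    [[-0.028,-0.112,0],[0,0,-0.08]],
    [[-0.043,-0.17,0],[0,0,-0.12]],
    [[-0.058,-0.228,0],[0,0,-0.16]],
    [[-0.073,-0.286,0],[0,0,-0.2]],
    [[-0.088,-0.344,0],[0,0,-0.24]],
    [[-0.103,-0.402,0],[0,0,-0.28]],
    [[-0.118,-0.46,0],[0,0,-0.32]],
    [[-0.133,-0.518,0],[0,0,-0.36]],
    [[-0.1575,-0.5675,0],[0,0,-0.41]],
  ],
)

```text
t: 35.58
ee_pos: [0.5526, 0.1835, 0.3728]
eef_rot: [[1.0, 0.001, -0.003], [0.001, -1.0, -0.0], [-0.003, 0.0, -1.0]]
wrist_force: [1.0, 0.0, -3.6]
grip_width: 0.13
finger_force: 30.0
```

Call:
carry_out(
  deltas=[
    [[0.02,-0.0435,0],[0,0,0]],
    [[0.02,-0.0435,0],[0,0,0]],
    [[0.02,-0.0435,0.04],[0,0,0]],
    [[0.02,-0.0435,0.075],[0,0,0]],
    [[0.02,-0.0435,0.098],[0,0,0]],
    [[0.02,-0.0435,0.102],[0,0,0]],
    [[0.02,-0.0435,0.102],[0,0,0]],
  ],
)

```text
t: 36.45
ee_pos: [0.5728, 0.2248, 0.2724]
eef_rot: [[1.0, -0.001, -0.001], [-0.001, -1.0, -0.001], [-0.001, 0.001, -1.0]]
wrist_force: [0.2, -0.1, -4.4]
grip_width: 0.125
finger_force: 30.0
```

Call:
carry_out(
  deltas=[
    [[0,0,0.003],[0,0,0]],
    [[0,0,0.003],[0,0,0]],
    [[0,0,0.003],[0,0,0]],
  ],
)

```text
t: 36.83
ee_pos: [0.5731, 0.2255, 0.2704]
eef_rot: [[1.0, -0.0, 0.001], [-0.0, -1.0, 0.0], [0.001, -0.0, -1.0]]
wrist_force: [0.1, 0.8, -5.8]
grip_width: 0.13
finger_force: 30.0
```

Call:
carry_out(
  deltas=[
    [[0,0,0],[0,0,0]],
    [[0,0,0],[0,0,0]],
    [[0,0,-0.04],[0,0,0]],
    [[0,0,-0.085],[0,0,0]],
    [[0,0,-0.13],[0,0,0]],
    [[0,0,-0.13],[0,0,0]],
  ],
  hand=-0.05,
)

```text
t: 37.58
ee_pos: [0.5742, 0.2269, 0.405]
eef_rot: [[1.0, -0.0, 0.009], [-0.0, -1.0, 0.003], [0.009, -0.003, -1.0]]
wrist_force: [-1.0, -0.0, 0.5]
grip_width: 0.473
finger_force: 0.0
```

```bash
python3 - <<'E'
from h import *
p=chk()
look("wrist",["tray","lever_pivot","lever_grip","handle","pointer","mark_line"])
for z in(.044,.102): 
  for d in imaging.pinpoint(p,"mass_a"):
    if d["confidence"]>.3: print(atz(p,d["uv"],.044).round(3))
  for d in imaging.pinpoint(p,"mass_a_grip"):
    if d["confidence"]>.3: print("g",atz(p,d["uv"],.102).round(3))
  break
q=look("scene",["crank_grip","crank","mass_a"],.4);look("side",["crank_grip","crank"],.4)
E
```

```text
t 37.575 pos [0.5742 0.2269 0.405 ] R [[1.0, -0.0, 0.009], [-0.0, -1.0, 0.003], [0.009, -0.003, -1.0]] F [-1.  -0.   0.5] w 0.4731558412104625 ff 0.0
wrist mass_a_grip 0.81 [318.5 145. ] [0.63   0.1838 0.058 ]
wrist mass_a 0.7 [246.1 135.2] [0.6374 0.262  0.    ]
wrist mass_a 0.69 [276.8 198.4] [0.5609 0.2256 0.    ]
wrist mass_a 0.56 [313.5 143. ] [0.6284 0.1822 0.    ]
axis px z.09,.058,0 [[275.8, 206.5], [275.8, 198.8], [275.8, 187.9]]
mask 0.88 213 270 109 167
mask 0.72 251 304 173 243
mask 0.63 199 362 72 289
mask 0.62 286 344 111 169
wrist tray 0.91 [273.3 161.4] [0.6075 0.2264 0.044 ]
wrist tray 0.38 [235.5 138.1] [0.6314 0.2652 0.044 ]
wrist lever_pivot 0.58 [287.2 275.3] [0.5073 0.2131 0.105 ]
wrist lever_pivot 0.4 [278.6  64.7] [0.692  0.2219 0.105 ]
wrist pointer 0.85 [278.1  67.8] [0.699  0.2216 0.04  ]
wrist pointer 0.43 [242.7 131.5] [0.6378 0.258  0.04  ]
wrist mark_line 0.61 [273.6  55.6] [0.7101 0.226  0.04  ]
[0.639 0.258 0.044]
[0.571 0.226 0.044]
[0.631 0.187 0.044]
g [0.633 0.19  0.102]
scene crank_grip 0.81 [194.1 221.5] [ 0.4091 -0.2378  0.059 ]
scene crank 0.87 [197.9 235.7] [ 0.4159 -0.2423  0.    ]
scene mass_a 0.91 [375.3 180.6] [0.6124 0.3083 0.    ]
scene mass_a 0.88 [128.5 265.1] [ 0.3708 -0.4453  0.    ]
scene mass_a 0.85 [358.9 194.4] [0.6166 0.2245 0.    ]
scene mass_a 0.82 [120.7 296.3] [ 0.4426 -0.5063  0.    ]
scene mass_a 0.59 [349.2 178.7] [0.5512 0.2502 0.    ]
side crank_grip 0.66 [360.9 184.3] [ 0.4096 -0.2303  0.059 ]
side crank_grip 0.43 [358.5 194.3] [ 0.3999 -0.1932  0.059 ]
side crank 0.65 [360.1 198.8] [ 0.4045 -0.2311  0.    ]
```

Call:
carry_out(
  deltas=[
    [[0.04,0,0],[0,0,0]],
    [[0.08,0,0],[0,0,0]],
    [[0.08,0,0],[0,0,0]],
  ],
)

```text
t: 38.95
ee_pos: [0.6554, 0.224, 0.399]
eef_rot: [[1.0, -0.004, 0.0], [-0.004, -1.0, -0.0], [0.0, 0.0, -1.0]]
wrist_force: [-0.5, -0.6, -0.7]
grip_width: 0.477
finger_force: 0.0
```

```bash
python3 - <<'E'
from h import *
fs=[]
for i in range(4):
    p=look("wrist",["pointer","mark_line"],.45); fs.append(p["frame"].astype(float))
f=np.mean(fs,0); m=proj(p,[[.7,.2235,.04]])[0].astype(int)
print(m, "px/mm", np.diff(proj(p,[[.7,.2235,.04],[.7,.2135,.04]]),axis=0)/10)
g=cv2.cvtColor(f.astype(np.uint8),cv2.COLOR_RGB2GRAY)
print("      "+" ".join("%3d"%k for k in range(m[0]-24,m[0]+30)))
for v in range(m[1]-26,m[1]+16,2): print(v,":"," ".join("%3d"%k for k in g[v,m[0]-24:m[0]+30]))
E
```

```text
wrist pointer 0.89 [278.  150.9] [0.7013 0.2206 0.04  ]
wrist mark_line 0.75 [245.  207.6] [0.6397 0.257  0.04  ]
wrist mark_line 0.47 [271.7 140.3] [0.7123 0.2271 0.04  ]
wrist pointer 0.76 [278.7 147.5] [0.701  0.2221 0.04  ]
wrist pointer 0.49 [275.2 263.3] [0.5682 0.2256 0.04  ]
wrist mark_line 0.8 [277.6 138.6] [0.7101 0.2233 0.04  ]
wrist pointer 0.98 [281.5 147.4] [0.7014 0.219  0.04  ]
wrist mark_line 0.66 [318.3 224.1] [0.6166 0.177  0.04  ]
wrist mark_line 0.51 [274.9 138.3] [0.7107 0.2259 0.04  ]
wrist mark_line 0.47 [309.4 211.5] [0.6313 0.1875 0.04  ]
wrist pointer 0.65 [278.4 147.8] [0.7016 0.2218 0.04  ]
wrist mark_line 0.73 [276.1 139.6] [0.71   0.2243 0.04  ]
[276 149] px/mm [[9.49848204e-01 9.41954010e-04]]
      252 253 254 255 256 257 258 259 260 261 262 263 264 265 266 267 268 269 270 271 272 273 274 275 276 277 278 279 280 281 282 283 284 285 286 287 288 289 290 291 292 293 294 295 296 297 298 299 300 301 302 303 304 305
123 : 128 128 130 128 128 128 129 129 129 129 130 129 130 130 131 130 130 131 131 130 129 132 133 133 132 131 133 131 132 133 132 133 132 132 1
[... 3818 characters left out ...]
73  86  88  89  88  89  90  89  89
159 :  93  91  93  94  92  93  93  93  92  92  93  93  93  93  94  91  91  89  88  90  93  92  93  92  92  90  90  90  92  91  92  92  92  92  92  92  92  88  83  72  58  57  56  57  60  76  87  90  91  91  90  91  90  91
161 :  94  93  95  93  94  94  94  94  94  94  93  94  95  92  92  92  89  88  88  91  93  93  93  93  92  90  91  90  92  91  92  92  92  91  92  91  92  87  82  71  55  56  56  57  60  74  86  90  90  91  91  91  91  90
163 : 102 101  98  99 100 100 102 101 100 101 100 100 101 102 101 101  97  97  97  97  99 102 103 102 101  97  93  94  95 102 103 102 101 100 100  98  96  94  90  83  73  69  67  66  71  86  94  93  92  94  93  92  92  93
```

Call:
carry_out(
  deltas=[
    [[-0.03,0.05,0],[0,0,0]],
    [[-0.06,0.103,0],[0,0,0]],
    [[-0.09,0.155,0],[0,0,0]],
    [[-0.12,0.207,0],[0,0,0]],
    [[-0.15,0.258,0],[0,0,0]],
    [[-0.18,0.31,0],[0,0,0]],
    [[-0.21,0.362,0],[0,0,0]],
    [[-0.24,0.414,0],[0,0,0]],
    [[-0.275,0.464,0],[0,0,0]],
    [[-0.275,0.464,0],[0,0,0]],
  ],
  hand=0.7,
)

```text
t: 40.8
ee_pos: [0.3749, -0.2426, 0.3999]
eef_rot: [[1.0, -0.01, -0.001], [-0.01, -1.0, -0.002], [-0.001, 0.002, -1.0]]
wrist_force: [1.4, 0.7, -0.1]
grip_width: 0.849
finger_force: 0.0
```

```bash
cat > fitc.py <<'E'
from h import *
from scipy.optimize import minimize
def cloud(x,y,a,z0=0):
    th=np.linspace(0,2*np.pi,60,endpoint=False);P=[]
    for rr,h in((.03,(0,.012,.024,.036,.044)),):
        for z in h: P.append(np.c_[rr*np.cos(th),rr*np.sin(th),0*th+z])
    R=np.column_stack([np.cos(th),np.sin(th)])
    hexr=.018/np.cos((th+np.pi/6)%(np.pi/3)-np.pi/6)
    for z in(.044,.06,.074): P.append(np.c_[hexr*np.cos(th),hexr*np.sin(th),0*th+z])
    parts=[np.vstack(P)]
    parts.append(np.array([[u,v,w] for u in(0,.08) for v in(-.009,.009) for w in(.024,.036)]))
    parts.append(np.vstack([np.c_[.08+.011*np.cos(th),.011*np.sin(th),0*th+z] for z in(.036,.096)]))
    c,s=np.cos(a),np.sin(a);M=np.array([[c,-s,0],[s,c,0],[0,0,1]])
    return [q@M.T+[x,y,z0] for q in parts]
def render(p,x,y,a,z0=0):
    m=np.zeros((420,560),np.uint8)
    parts=cloud(x,y,a,z0)
    hub=[parts[0][:300],parts[0][300:]]
    for q in hub+parts[1:]:
        cv2.fillConvexPoly(m,cv2.convexHull(proj(p,q).astype(np.float32)).round().astype(np.int32),1)
    return m>0
E
python3 - <<'E'
from fitc import *
s=st(); print(np.round(s["joints"],3))
p=look("wrist",["crank_grip","crank_foot","crank"])
ms=imaging.masks_of(p,"crank")
for d in ms: 
    v,u=np.nonzero(d["region"]);print(d["confidence"],len(u),u.min(),u.max(),v.min(),v.max())
R=ms[0]["region"]
box=np.zeros_like(R);box[:272]=1
def cost(q): m=render(p,q[0]*.01+.406,q[1]*.01-.237,q[2])&box; k=R&box; return 1-(m&k).sum()/(m|k).sum()
best=min((cost([0,0,a]),a) for a in np.arange(-3.2,3.2,.1))
r_=min((minimize(cost,[0,0,best[1]],method="Nelder-Mead",options=dict(initial_simplex=[[0,0,best[1]],[1,0,best[1]],[0,1,best[1]],[0,0,best[1]+.2]])) ,),key=lambda k:k.fun)
print(best,r_.fun,r_.x[0]*.01+.406,r_.x[1]*.01-.237,r_.x[2])
E
```

```text
t 40.8 pos [ 0.3749 -0.2426  0.3999] R [[1.0, -0.01, -0.001], [-0.01, -1.0, -0.002], [-0.001, 0.002, -1.0]] F [ 1.4  0.7 -0.1] w 0.8489032583444355 ff 0.0
[ 1.069  0.146 -0.6    2.038  0.101  0.986 -1.162]
wrist crank_grip 0.91 [266.3 168. ] [ 0.4049 -0.2348  0.059 ]
wrist crank 0.66 [271.4 159. ] [ 0.4068 -0.2395  0.    ]
0.73 3890 202 294 80 191
(np.float64(0.12831144897489055), np.float64(0.6000000000000032)) 0.07851043643263755 0.4051433373640498 -0.2352012836606546 0.5426975474464356
```

Call:
carry_out(
  deltas=[
    [[0.015,-0.004,0.03],[0,0,-0.03]],
    [[0.03,-0.0078,0.06],[0,0,-0.03]],
    [[0.03,-0.0078,0.1],[0,0,-0.03]],
    [[0.03,-0.0078,0.14],[0,0,-0.03]],
    [[0.03,-0.0078,0.18],[0,0,-0.03]],
    [[0.03,-0.0078,0.18],[0,0,-0.03]],
    [[0.03,-0.0078,0.18],[0,0,-0.03]],
  ],
)

```text
t: 41.92
ee_pos: [0.4091, -0.23, 0.2209]
eef_rot: [[0.999, 0.032, 0.001], [0.032, -0.999, -0.0], [0.001, 0.0, -1.0]]
wrist_force: [-0.4, 0.4, -0.5]
grip_width: 0.852
finger_force: 0.0
```

Call:
carry_out(
  deltas=[
    [[0,0,0],[0,0,0]],
    [[0,0,0],[0,0,0]],
    [[0,0,0],[0,0,0]],
    [[0,0,0],[0,0,0]],
    [[0,0,0],[0,0,0]],
  ],
  hand=-1,
)

```text
t: 42.55
ee_pos: [0.4085, -0.2319, 0.2212]
eef_rot: [[1.0, 0.029, 0.002], [0.029, -1.0, -0.003], [0.002, 0.003, -1.0]]
wrist_force: [-1.5, -2.8, 7.0]
grip_width: 0.608
finger_force: 30.0
```

Call:
carry_out(
  deltas=[
    [[0,0,-0.04],[0,0,0]],
    [[0,0,-0.09],[0,0,0]],
    [[0,0,-0.14],[0,0,0]],
    [[0,0,-0.19],[0,0,0]],
    [[0,0,-0.19],[0,0,0]],
  ],
)

```text
t: 43.18
ee_pos: [0.4089, -0.2307, 0.4131]
eef_rot: [[1.0, 0.029, 0.005], [0.03, -1.0, -0.004], [0.005, 0.004, -1.0]]
wrist_force: [0.5, -0.0, -4.9]
grip_width: 0.606
finger_force: 30.0
```

```bash
python3 - <<'E'
from fitc import *
s=st(); print(np.round(s["joints"],3))
for c in ("wrist","scene","side"):
    p=look(c,["shaft","crank_grip"])
E
```

```text
t 43.175 pos [ 0.4089 -0.2307  0.4131] R [[1.0, 0.029, 0.005], [0.03, -1.0, -0.004], [0.005, 0.004, -1.0]] F [ 0.5 -0.  -4.9] w 0.6056523803485271 ff 29.99410092830658
[ 1.047  0.18  -0.652  1.975  0.13   1.02  -1.206]
wrist crank_grip 0.67 [274.1 288.6] [ 0.2977 -0.2348  0.059 ]
scene shaft 0.56 [253.9 256.6] [ 0.6328 -0.1977  0.11  ]
scene crank_grip 0.77 [180.1 174.1] [ 0.227  -0.1724  0.059 ]
side shaft 0.62 [282.7 147.9] [ 0.6417 -0.1992  0.11  ]
side crank_grip 0.93 [370.5 132.6] [ 0.4728 -0.4422  0.059 ]
```

Call:
carry_out(
  deltas=[
    [[0,0,0.06],[0,0,0]],
    [[0,0,0.12],[0,0,0]],
    [[0,0,0.17],[0,0,0]],
    [[0,0,0.187],[0,0,0]],
    [[0,0,0.191],[0,0,0]],
    [[0,0,0.191],[0,0,0]],
    [[0,0,0.191],[0,0,0]],
  ],
)

```text
t: 44.5
ee_pos: [0.4087, -0.2313, 0.2201]
eef_rot: [[1.0, 0.03, 0.002], [0.03, -1.0, -0.002], [0.002, 0.002, -1.0]]
wrist_force: [0.9, -0.6, -4.3]
grip_width: 0.618
finger_force: 30.0
```

Call:
carry_out(
  deltas=[
    [[0,0,0],[0,0,0]],
    [[0,0,0],[0,0,0]],
    [[0,0,0],[0,0,0]],
    [[0,0,-0.04],[0,0,0]],
    [[-0.02,0,-0.1],[0,0,0]],
    [[-0.03,0,-0.18],[0,0,0]],
    [[-0.03,0,-0.18],[0,0,0]],
  ],
  hand=0.7,
)

```text
t: 45.38
ee_pos: [0.3786, -0.2318, 0.4028]
eef_rot: [[1.0, 0.029, 0.005], [0.029, -1.0, -0.005], [0.004, 0.005, -1.0]]
wrist_force: [0.2, -0.5, -0.9]
grip_width: 0.848
finger_force: 0.0
```

```bash
python3 - <<'E'
from fitc import *
s=st()
p=look("wrist",["crank_grip","crank_foot","crank"])
ms=imaging.masks_of(p,"crank")
for d in ms: 
    v,u=np.nonzero(d["region"]);print(d["confidence"],len(u),u.min(),u.max(),v.min(),v.max())
R=ms[0]["region"]
box=np.zeros_like(R);box[:272]=1
def cost(q): m=render(p,q[0]*.01+.406,q[1]*.01-.235,q[2])&box; k=R&box; return 1-(m&k).sum()/(m|k).sum()
best=min((cost([0,0,a]),a) for a in np.arange(-3.2,3.2,.1))
r_=minimize(cost,[0,0,best[1]],method="Nelder-Mead",options=dict(initial_simplex=[[0,0,best[1]],[1,0,best[1]],[0,1,best[1]],[0,0,best[1]+.2]]))
print(best,r_.fun,r_.x[0]*.01+.406,r_.x[1]*.01-.235,r_.x[2])
g=cv2.cvtColor(p["frame"],cv2.COLOR_RGB2GRAY).astype(int)
x,y=proj(p,[[.406,-.235,.074]])[0].astype(int);print(x,y,proj(p,[[.406,-.217,.074],[.406,-.205,.044],[.406,-.205,.0]]).round())
for v in range(y-36,y+40,4): print(v,":"," ".join("%3d"%k for k in g[v,x-40:x+42:3]))
E
```

```text
t 45.375 pos [ 0.3786 -0.2318  0.4028] R [[1.0, 0.029, 0.005], [0.029, -1.0, -0.005], [0.004, 0.005, -1.0]] F [ 0.2 -0.5 -0.9] w 0.8480502210047736 ff 0.0
wrist crank_grip 0.62 [274.7 172.8] [ 0.4053 -0.2327  0.059 ]
wrist crank 0.94 [276.4 163.7] [ 0.407 -0.235  0.   ]
0.71 3864 216 302 87 198
(np.float64(0.1097268806899856), np.float64(0.6000000000000032)) 0.04938271604938271 0.4039429419904371 -0.23258361497747515 0.5449712982330841
277 174 [[259. 174.]
 [249. 169.]
 [251. 164.]]
138 : 110  97  98  91  76  73  78  76  75  76  66  64  67  68  66  87 102  72  86 119 121 121 120 119 119 122 121 122
142 : 110 108  96  98  80  77  74  77  78  75  66  46  47  44  48  56  88  74  86 117 119 119 120 119 120 119 119 119
146 : 110 107  99  96  96  75  74  71  66  69  71  76  73  73  74  71  54  48  73  95 119 121 121 120 120 117 121 118
150 : 109 106  93  92  97  94  66  70  75  75  77  76  71  77  74  75  73  84  66  63  78  80 117 116 118 119 116 118
154 : 108 108 100  93  94  90  75  72  76  76  77  79  97  67  58  74  78  79  85  81  71  76  79  80 101 112 118 117
158 : 122 115 115  99 
[... 929 characters left out ...]
04 106 106 102 106 106  82  81 122 168 167 200 186 203 182 168 169 107  58  65  71  73  72  73  73  72  74  69
194 : 102 101  99 101  99 102 102  96  80  77 102 168 216 179 159  69  55  61  71  73  72  71  72  71  74  74  72  73
198 : 101 104 102  99 103 101 101 101 102 102  94  86  91  85  88 103 108  94  72  70  74  72  71  97 104  74  86 109
202 :  99 102 104 103 101 102 103 103  98 102 101 103 102 105 109 110 108 110 111 107 109 112 112 109 112 113 110 110
206 : 102 105 105 101 101 102 104 104 101  99 104 102 102 112 109 109 109 110 109 108 109 111 107 109 111 112 109 110
210 : 105 105 107 104 104 107 105 105 105 103 104 108 112 112 110 112 112 112 112 111 111 112 111 114 112 111 111 113
```

Call:
carry_out(
  deltas=[
    [[0.015,0.001,0.03],[0,0,0]],
    [[0.0255,0.0015,0.06],[0,0,0]],
    [[0.0255,0.0015,0.1],[0,0,0]],
    [[0.0255,0.0015,0.14],[0,0,0]],
    [[0.0255,0.0015,0.174],[0,0,0]],
    [[0.0255,0.0015,0.174],[0,0,0]],
    [[0.0255,0.0015,0.174],[0,0,0]],
  ],
)

```text
t: 46.5
ee_pos: [0.4038, -0.2319, 0.2249]
eef_rot: [[1.0, 0.031, -0.0], [0.031, -1.0, 0.001], [-0.0, -0.001, -1.0]]
wrist_force: [1.0, 0.5, 0.4]
grip_width: 0.849
finger_force: 0.0
```

Call:
carry_out(
  deltas=[
    [[0,0,0],[0,0,0]],
    [[0,0,0],[0,0,0]],
    [[0,0,0],[0,0,0]],
    [[0,0,0],[0,0,0]],
    [[0,0,0],[0,0,0]],
    [[0,0,0],[0,0,0]],
  ],
  hand=-1,
)

```text
t: 47.25
ee_pos: [0.4035, -0.2323, 0.225]
eef_rot: [[1.0, 0.03, -0.0], [0.03, -1.0, -0.0], [-0.0, 0.0, -1.0]]
wrist_force: [-1.4, 1.8, 3.0]
grip_width: 0.393
finger_force: 29.9
```

Call:
carry_out(
  deltas=[
    [[0,0,-0.05],[0,0,0]],
    [[0,0,-0.1],[0,0,0]],
    [[0,0,-0.15],[0,0,0]],
    [[0.03,-0.008,-0.185],[0,0,0]],
    [[0.08,-0.02,-0.185],[0,0,0]],
    [[0.1275,-0.031,-0.185],[0,0,0]],
    [[0.1275,-0.031,-0.185],[0,0,0]],
    [[0.1275,-0.031,-0.185],[0,0,0]],
  ],
)

```text
t: 48.25
ee_pos: [0.5291, -0.1974, 0.4084]
eef_rot: [[1.0, 0.03, -0.003], [0.03, -1.0, 0.001], [-0.003, -0.001, -1.0]]
wrist_force: [-0.9, -1.2, -5.1]
grip_width: 0.394
finger_force: 30.0
```

```bash
python3 - <<'E'
from fitc import *
s=st()
for i in range(2):
    p=look("wrist",["shaft"],.2)
look("scene",["shaft"]);look("side",["shaft"])
for d in imaging.masks_of(p,"shaft")[:2]:
    v,u=np.nonzero(d["region"]);print(d["confidence"],len(u),u.min(),u.max(),v.min(),v.max())
g=cv2.cvtColor(p["frame"],cv2.COLOR_RGB2GRAY).astype(int)
for z in(.11,.132,.146):print(z,proj(p,[[.635,-.197,z],[.655,-.197,z],[.635,-.217,z]]).round(1).tolist())
x,y=proj(p,[[.635,-.197,.132]])[0].astype(int)
print("       "+" ".join("%3d"%k for k in range(x-40,x+44,3)))
for v in range(y-40,y+44,3): print(v,":"," ".join("%3d"%k for k in g[v,x-40:x+44:3]))
E
```

```text
t 48.25 pos [ 0.5291 -0.1974  0.4084] R [[1.0, 0.03, -0.003], [0.03, -1.0, 0.001], [-0.003, -0.001, -1.0]] F [-0.9 -1.2 -5.1] w 0.3941324846521921 ff 29.988403022289276
wrist shaft 0.77 [275.3  83.9] [ 0.6339 -0.1942  0.11  ]
wrist shaft 0.89 [274.1  83.5] [ 0.6341 -0.1945  0.11  ]
scene shaft 0.97 [255.3 254.3] [ 0.6299 -0.1911  0.11  ]
side shaft 0.89 [284. 149.] [ 0.6363 -0.1972  0.11  ]
0.77 10913 215 326 22 158
0.11 [[277.1, 82.4], [277.9, 56.0], [301.5, 83.2]]
0.132 [[277.4, 79.2], [278.2, 50.4], [303.9, 80.1]]
0.146 [[277.5, 76.9], [278.4, 46.3], [305.6, 77.8]]
       237 240 243 246 249 252 255 258 261 264 267 270 273 276 279 282 285 288 291 294 297 300 303 306 309 312 315 318
39 :  89  94  96  93  97  97  89  94  93  92  96  95  91  96  95  97  95  95  91  91  92  93  92  92  90  94  94  95
42 :  94  92  96  97  96  94  91  96  90  92  94  93  92  96  96  98  95  94  91  94  91  94  92  91  91  90  61  95
45 :  92  93  97  96  96  96  94  96  93  94  94  93  92  96  92  96  96  99  90  92  93  93  93  92  92  93  91  96
48 :  94  94  96  97  94  93  91  94  96  95  93  97  9
[... 2176 characters left out ...]
96  95  94  90  90  89  87  82  87  88  54 185 188 159  59  66  63  68  70  72  71  89 104 104  99 104  98 100
108 :  94  93  89  86  88  86  87  87  86  88  84  74  65  63  63  64  73  70  71 104 101 103 106 102 102 104 100  99
111 :  94  86  86  87  87  85  86  85  83  89  86  88  61  63  64  70  69  71  73 101 102 101 107 104 101 102 101  95
114 :  95  86  90  89  91  86  86  86  85  86  88  88  90  92  99  92  71  70  70 103  98 103 106 104 102 104 100  73
117 :  96  92  89  95  95  86  88  87  83  83  86  90  94  93  89 104 105 105 107 106 103 101 105 107  98 104  86  70
120 :  93  92  96  91  93  92  89  88  88  86  89  91  92  92  89 105 105 104 109 102 102 100 103 106 100 102  71  67
```

Call:
carry_out(
  deltas=[
    [[0.03,0,0],[0,0,0.1]],
    [[0.06,-0.001,0],[0,0,0.2]],
    [[0.09,-0.0018,0],[0,0,0.3]],
    [[0.105,-0.0018,0],[0,0,0.4]],
    [[0.105,-0.0018,0],[0,0,0.457]],
    [[0.105,-0.0018,0.02],[0,0,0.457]],
    [[0.105,-0.0018,0.035],[0,0,0.457]],
    [[0.105,-0.0018,0.035],[0,0,0.457]],
  ],
)

```text
t: 49.7
ee_pos: [0.6336, -0.1928, 0.372]
eef_rot: [[0.91, -0.414, -0.005], [-0.414, -0.91, 0.001], [-0.005, 0.001, -1.0]]
wrist_force: [-0.6, 0.3, -4.2]
grip_width: 0.392
finger_force: 30.0
```

```bash
python3 - <<'E'
from fitc import *
s=st(); print(np.round(s["joints"],3))
for c in("scene","side"): look(c,["shaft"])
E
```

```text
t 49.7 pos [ 0.6336 -0.1928  0.372 ] R [[0.91, -0.414, -0.005], [-0.414, -0.91, 0.001], [-0.005, 0.001, -1.0]] F [-0.6  0.3 -4.2] w 0.3921661903346652 ff 29.987817406654358
[ 0.653  0.586 -0.577  1.541  0.341  1.121 -1.997]
scene shaft 0.74 [377.6 182.7] [0.6735 0.2154 0.11  ]
scene shaft 0.64 [254.2 252.5] [ 0.6241 -0.1899  0.11  ]
scene shaft 0.45 [358.7 164.8] [0.5908 0.2274 0.11  ]
side shaft 0.76 [285.2 148.6] [ 0.6342 -0.2003  0.11  ]
side shaft 0.33 [211.3 279. ] [0.5641 0.2496 0.11  ]
```

Call:
carry_out(
  deltas=[
    [[0,0,0.008],[0,0,0]],
    [[0,0,0.014],[0,0,0]],
    [[0,0,0.019],[0,0,0]],
    [[0,0,0.022],[0,0,0]],
    [[0,0,0.022],[0,0,0]],
  ],
)

```text
t: 50.52
ee_pos: [0.6348, -0.1926, 0.3525]
eef_rot: [[0.91, -0.414, -0.001], [-0.414, -0.91, 0.0], [-0.001, 0.0, -1.0]]
wrist_force: [-1.2, 0.7, -5.1]
grip_width: 0.39
finger_force: 30.0
```

Call:
carry_out(
  deltas=[
    [[0,0,0.005],[0,0,0]],
    [[0,0,0.01],[0,0,0]],
    [[0,0,0.014],[0,0,0]],
    [[0,0,0.016],[0,0,0]],
    [[0,0,0.016],[0,0,0]],
  ],
)

```text
t: 51.15
ee_pos: [0.6348, -0.1926, 0.3365]
eef_rot: [[0.91, -0.414, -0.001], [-0.414, -0.91, 0.0], [-0.001, -0.0, -1.0]]
wrist_force: [-2.1, 0.2, -6.3]
grip_width: 0.39
finger_force: 30.0
```

Call:
carry_out(
  deltas=[
    [[0,0,0.002],[0,0,0]],
    [[0,0,0.002],[0,0,0]],
  ],
)

```text
t: 51.4
ee_pos: [0.6349, -0.1925, 0.3353]
eef_rot: [[0.91, -0.414, 0.0], [-0.414, -0.91, -0.0], [0.0, 0.0, -1.0]]
wrist_force: [-3.0, 0.3, -1.5]
grip_width: 0.386
finger_force: 30.0
```

Call:
carry_out(
  deltas=[
    [[0,0,0],[0,0,0]],
    [[0,0,0],[0,0,0]],
    [[0,0,0],[0,0,0]],
    [[0,0,-0.03],[0,0,0]],
    [[0,0,-0.04],[0,0,-0.15]],
    [[0,0,-0.04],[0,0,-0.33]],
    [[0,0,-0.04],[0,0,-0.51]],
    [[0,0,-0.04],[0,0,-0.69]],
    [[0,0,-0.04],[0,0,-0.87]],
    [[0,0,-0.04],[0,0,-1.047]],
  ],
  hand=0.5,
)

```text
t: 52.65
ee_pos: [0.6351, -0.1927, 0.3752]
eef_rot: [[0.811, 0.585, 0.001], [0.585, -0.811, -0.0], [0.0, 0.001, -1.0]]
wrist_force: [0.4, -0.2, 0.8]
grip_width: 0.751
finger_force: 0.0
```

Call:
carry_out(
  deltas=[
    [[0,0,0],[0,0,-0.18]],
    [[0,0,0],[0,0,-0.36]],
    [[0,0,0],[0,0,-0.54]],
    [[0,0,0],[0,0,-0.72]],
    [[0,0,0],[0,0,-0.9]],
    [[0,0,0],[0,0,-1.047]],
    [[0,0,0],[0,0,-1.047]],
    [[0,0,0],[0,0,-1.047]],
  ],
)

```text
t: 53.65
ee_pos: [0.635, -0.1927, 0.375]
eef_rot: [[-0.093, 0.996, 0.0], [0.996, 0.093, -0.0], [-0.0, 0.0, -1.0]]
wrist_force: [-0.7, -1.4, -0.6]
grip_width: 0.747
finger_force: 0.0
```

```bash
python3 - <<'E'
from fitc import *
s=st(); print(np.round(s["joints"],3))
p=look("wrist",["crank_grip"])
R=imaging.masks_of(p,"crank")[0]["region"]
v,u=np.nonzero(R);print(len(u),u.min(),u.max(),v.min(),v.max())
box=np.zeros_like(R);box[:262]=1
for z0 in(.110,.132):
    def cost(q): m=render(p,q[0]*.01+.635,q[1]*.01-.192,q[2],z0)&box; k=R&box; return 1-(m&k).sum()/max(1,(m|k).sum())
    best=min((cost([0,0,a]),a) for a in np.arange(-3.2,3.2,.1))
    r_=minimize(cost,[0,0,best[1]],method="Nelder-Mead",options=dict(initial_simplex=[[0,0,best[1]],[1,0,best[1]],[0,1,best[1]],[0,0,best[1]+.2]]))
    print(z0,best,r_.fun,r_.x[0]*.01+.635,r_.x[1]*.01-.192,r_.x[2])
E
```

```text
t 53.65 pos [ 0.635  -0.1927  0.375 ] R [[-0.093, 0.996, 0.0], [0.996, 0.093, -0.0], [-0.0, 0.0, -1.0]] F [-0.7 -1.4 -0.6] w 0.747163945602378 ff 0.0
[ 0.906  0.745 -1.025  1.529  0.658  1.244 -0.124]
wrist crank_grip 0.83 [274.2 247.1] [ 0.6394 -0.2387  0.059 ]
10392 232 442 183 287
0.11 (np.float64(0.06948824905890727), np.float64(0.10000000000000275)) 0.035473684210526324 0.6365399693910824 -0.19406817333898868 0.1132702053327958
0.132 (np.float64(0.20162675101671934), np.float64(0.20000000000000284)) 0.16680346557227543 0.6330172230473524 -0.18836500883974608 0.11883717929468728
```

Call:
carry_out(
  deltas=[
    [[0,0,0.02],[0,0,0]],
    [[0,0,0.04],[0,0,0]],
    [[0,0,0.04],[0,0,0]],
    [[0,0,0.04],[0,0,0]],
  ],
)

```text
t: 54.3
ee_pos: [0.635, -0.1924, 0.3346]
eef_rot: [[-0.096, 0.995, -0.0], [0.995, 0.096, 0.001], [0.001, -0.0, -1.0]]
wrist_force: [0.4, 0.3, -0.1]
grip_width: 0.75
finger_force: 0.0
```

Call:
carry_out(
  deltas=[
    [[0,0,0],[0,0,0]],
    [[0,0,0],[0,0,0]],
    [[0,0,0],[0,0,0]],
    [[0,0,0],[0,0,0]],
    [[0,0,0],[0,0,0.13]],
    [[0,0,0],[0,0,0.26]],
    [[0,0,0],[0,0,0.4]],
    [[0,0,0],[0,0,0.54]],
    [[0,0,0],[0,0,0.68]],
    [[0,0,0],[0,0,0.82]],
  ],
  hand=-1,
)

```text
t: 55.55
ee_pos: [0.6343, -0.192, 0.3352]
eef_rot: [[0.665, 0.747, -0.002], [0.747, -0.665, 0.0], [-0.001, -0.002, -1.0]]
wrist_force: [-3.9, 1.1, 3.1]
grip_width: 0.39
finger_force: 30.0
```

Call:
carry_out(
  deltas=[
    [[0,0,0],[0,0,0.13]],
    [[0,0,0],[0,0,0.26]],
    [[0,0,0],[0,0,0.4]],
    [[0,0,0],[0,0,0.53]],
    [[0,0,0],[0,0,0.65]],
    [[0,0,0],[0,0,0.65]],
  ],
)

```text
t: 56.3
ee_pos: [0.6343, -0.1919, 0.3352]
eef_rot: [[0.98, 0.197, -0.002], [0.197, -0.98, 0.0], [-0.002, -0.0, -1.0]]
wrist_force: [-6.3, 0.7, 5.3]
grip_width: 0.388
finger_force: 30.0
```

```bash
python3 - <<'E'
from h import *
s=st(); print(np.round(s["joints"],3),np.round(s["ft_torque"],2),np.arctan2(s["eef_rot"][1][0],s["eef_rot"][0][0]))
E
```

```text
t 56.3 pos [ 0.6343 -0.1919  0.3352] R [[0.98, 0.197, -0.002], [0.197, -0.98, 0.0], [-0.002, -0.0, -1.0]] F [-6.3  0.7  5.3] w 0.38791264877095144 ff 30.001586079597473
[ 0.721  0.657 -0.688  1.569  0.455  1.083 -1.454] [ 0.43  1.23 -0.07] 0.19834593979680848
```

Call:
carry_out(
  deltas=[
    [[0,0,0],[0,0,0.05]],
    [[0,0,0],[0,0,0.1]],
    [[0,0,0],[0,0,0.1]],
  ],
)

```text
t: 56.68
ee_pos: [0.6345, -0.1917, 0.3352]
eef_rot: [[0.995, 0.102, -0.001], [0.102, -0.995, -0.0], [-0.001, -0.0, -1.0]]
wrist_force: [-6.0, 1.2, 5.7]
grip_width: 0.391
finger_force: 30.7
```

```bash
python3 - <<'E'
from h import *
s=st(); print(np.round(s["ft_torque"],2),np.arctan2(s["eef_rot"][1][0],s["eef_rot"][0][0]))
E
```

```text
t 56.675 pos [ 0.6345 -0.1917  0.3352] R [[0.995, 0.102, -0.001], [0.102, -0.995, -0.0], [-0.001, -0.0, -1.0]] F [-6.   1.2  5.7] w 0.39055274595441986 ff 30.68838561186567
[0.49 1.11 0.99] 0.10227216129948871
```

Call:
carry_out(
  deltas=[
    [[0,0,0],[0,0,0.04]],
    [[0,0,0],[0,0,0.08]],
    [[0,0,0],[0,0,0.08]],
  ],
)

```text
t: 57.05
ee_pos: [0.6354, -0.1918, 0.3352]
eef_rot: [[1.0, 0.019, 0.001], [0.019, -1.0, 0.001], [0.001, -0.001, -1.0]]
wrist_force: [-1.2, 2.8, 3.5]
grip_width: 0.408
finger_force: 31.0
```

```bash
python3 - <<'E'
from h import *
s=st(); print(np.round(s["ft_torque"],2),np.arctan2(s["eef_rot"][1][0],s["eef_rot"][0][0]))
E
```

```text
t 57.05 pos [ 0.6354 -0.1918  0.3352] R [[1.0, 0.019, 0.001], [0.019, -1.0, 0.001], [0.001, -0.001, -1.0]] F [-1.2  2.8  3.5] w 0.40757931356120636 ff 30.96235360717401
[0.7  0.22 1.13] 0.018727549341944996
```

Call:
carry_out(
  deltas=[
    [[0,0,0],[0,0,-0.04]],
    [[0,0,0],[0,0,-0.07]],
    [[0,0,0],[0,0,-0.07]],
  ],
)

```text
t: 57.42
ee_pos: [0.6353, -0.1921, 0.3352]
eef_rot: [[0.996, 0.087, 0.001], [0.087, -0.996, 0.001], [0.001, -0.001, -1.0]]
wrist_force: [0.6, 5.5, 3.1]
grip_width: 0.401
finger_force: 29.6
```

Call:
carry_out(
  deltas=[
    [[0,0,0],[0,0,0]],
    [[0,0,0],[0,0,0]],
    [[0,0,0],[0,0,0]],
    [[0,0,-0.03],[0,0,0]],
    [[0,0,-0.07],[0,0,0]],
    [[-0.05,-0.02,-0.08],[0,0,0]],
    [[-0.08,-0.04,-0.08],[0,0,0]],
    [[-0.08,-0.04,-0.08],[0,0,0]],
  ],
  hand=0.5,
)

```text
t: 58.42
ee_pos: [0.5498, -0.1587, 0.4151]
eef_rot: [[0.996, 0.088, -0.002], [0.088, -0.996, -0.001], [-0.002, 0.001, -1.0]]
wrist_force: [1.2, -0.4, -0.3]
grip_width: 0.751
finger_force: 0.0
```

```bash
python3 - <<'E'
from fitc import *
s=st()
p=look("wrist",["crank_grip","lever_grip","lever_pivot"])
R=imaging.masks_of(p,"crank")[0]["region"]
box=np.zeros_like(R);box[:262]=1
for z0 in(.110,.132):
    def cost(q): m=render(p,q[0]*.01+.635,q[1]*.01-.192,q[2],z0)&box; k=R&box; return 1-(m&k).sum()/max(1,(m|k).sum())
    best=min((cost([0,0,a]),a) for a in np.arange(-3.2,3.2,.1))
    r_=minimize(cost,[0,0,best[1]],method="Nelder-Mead",options=dict(initial_simplex=[[0,0,best[1]],[1,0,best[1]],[0,1,best[1]],[0,0,best[1]+.2]]))
    print(z0,best,r_.fun,r_.x[0]*.01+.635,r_.x[1]*.01-.192,r_.x[2])
q=look("scene",["mass_a","pointer","mark_line","spool","pulley"],.4)
for d in imaging.masks_of(q,"mass_a"):
    print(round(d["confidence"],2),np.round(d["uv"]),q["frame"][d["region"]].mean(0).round(),atz(q,d["uv"],.07).round(3))
q=look("side",["mass_a"],.4)
E
```

```text
t 58.425 pos [ 0.5498 -0.1587  0.4151] R [[0.996, 0.088, -0.002], [0.088, -0.996, -0.001], [-0.002, 0.001, -1.0]] F [ 1.2 -0.4 -0.3] w 0.7509933285740849 ff 0.0
wrist crank_grip 0.72 [332.9 111.9] [ 0.6391 -0.2102  0.059 ]
0.11 (np.float64(1.0), np.float64(-3.2)) 1.0 0.635 -0.192 -3.2
0.132 (np.float64(1.0), np.float64(-3.2)) 1.0 0.635 -0.192 -3.2
scene mass_a 0.8 [127.8 260.5] [ 0.356  -0.4399  0.    ]
scene mass_a 0.77 [357.8 178.9] [0.5701 0.2708 0.    ]
scene mass_a 0.68 [361.1 194. ] [0.62   0.2309 0.    ]
scene mass_a 0.62 [378.2 183.6] [0.6271 0.3055 0.    ]
scene pointer 0.98 [382.4 204. ] [0.7057 0.2198 0.04  ]
scene pointer 0.52 [255.3 242.2] [ 0.5642 -0.1444  0.04  ]
scene mark_line 0.59 [383.7 204.7] [0.7099 0.2207 0.04  ]
scene spool 0.91 [252.8 210.5] [ 0.4483 -0.0652  0.    ]
scene spool 0.69 [378.4 181.7] [0.6222 0.3123 0.    ]
scene pulley 0.85 [184.  302.2] [ 0.5659 -0.3847  0.    ]
scene pulley 0.6 [249.1 213.1] [ 0.4487 -0.0797 -0.    ]
0.93 [384. 176.] [69. 61. 60.] [0.649 0.284 0.07 ]
0.86 [125. 258.] [147.  43.  33.] [ 0.397 -0.444  0.07 ]
0.85 [121. 295.] [45. 89. 83.] [ 0.484 -0.5    0.07 ]
0.75 [360. 168.] [76. 68. 66.] [0.58  0.253 0.07 ]
0.74 [362. 189.] [68. 62. 61.] [0.643 0.195 0.07 ]
side mass_a 0.94 [396.6 156.3] [ 0.3786 -0.4485  0.    ]
side mass_a 0.9 [205.  264.2] [0.6536 0.1729 0.    ]
side mass_a 0.88 [207.1 280.3] [0.6208 0.2091 0.    ]
side mass_a 0.79 [382.9 141.3] [ 0.4419 -0.4902  0.    ]
side mass_a 0.73 [185.2 282.8] [0.6636 0.2434 0.    ]
side mass_a 0.73 [241.3 276.3] [0.5537 0.1554 0.    ]
side mass_a 0.58 [261.7 255.7] [0.5427 0.0763 0.    ]
```

```bash
python3 - <<'E'
from fitc import *
p=imaging.get_image("wrist")
box=np.zeros((420,560),bool);box[:262]=1
for d in imaging.masks_of(p,"crank")[:3]:
    R=d["region"];v,u=np.nonzero(R);print(round(d["confidence"],2),len(u),u.min(),u.max(),v.min(),v.max())
    if len(u)<1500: continue
    for z0 in(.110,.132):
        def cost(q): m=render(p,q[0]*.01+.635,q[1]*.01-.192,q[2],z0)&box; k=R&box; return 1-(m&k).sum()/max(1,(m|k).sum())
        best=min((cost([0,0,a]),a) for a in np.arange(-3.2,3.2,.1))
        r_=minimize(cost,[0,0,best[1]],method="Nelder-Mead",options=dict(initial_simplex=[[0,0,best[1]],[1,0,best[1]],[0,1,best[1]],[0,0,best[1]+.2]]))
        print(z0,best,r_.fun,r_.x[0]*.01+.635,r_.x[1]*.01-.192,r_.x[2])
E
```

```text
0.76 9398 287 498 73 158
0.11 (np.float64(0.05068562722194003), np.float64(-1.3999999999999986)) 0.04249001740554925 0.6346456982287978 -0.19174331655851093 -1.393404001475918
0.132 (np.float64(0.2302940449715839), np.float64(-1.3999999999999986)) 0.20973719676549862 0.6338481338648614 -0.18638786578574856 -1.3916610896578052
```

Call:
carry_out(
  deltas=[
    [[0.03,-0.06,0],[0,0,0]],
    [[0.05,-0.12,0],[0,0,0]],
    [[0.06,-0.18,0],[0,0,0]],
    [[0.07,-0.24,0],[0,0,0]],
    [[0.07,-0.3,0],[0,0,0.09]],
    [[0.07,-0.36,0],[0,0,0.09]],
    [[0.07,-0.385,0],[0,0,0.09]],
    [[0.07,-0.385,0],[0,0,0.09]],
  ],
)

```text
t: 60.22
ee_pos: [0.5869, 0.2331, 0.4151]
eef_rot: [[1.0, 0.002, -0.0], [0.002, -1.0, 0.001], [-0.0, -0.001, -1.0]]
wrist_force: [0.1, -0.4, 0.6]
grip_width: 0.751
finger_force: 0.0
```

```bash
python3 - <<'E'
from h import *
st()
p=look("wrist",["mass_a_grip","mass_a","tray","lever_pivot","lever_grip","handle"],.3)
for d in imaging.pinpoint(p,"mass_a"): print("m",round(d["confidence"],2),atz(p,d["uv"],.044).round(3))
for d in imaging.pinpoint(p,"mass_a_grip"): print("g",round(d["confidence"],2),atz(p,d["uv"],.102).round(3))
for i in range(2): p=look("wrist",["pointer","mark_line"],.4)
E
```

```text
t 60.225 pos [0.5869 0.2331 0.4151] R [[1.0, 0.002, -0.0], [0.002, -1.0, 0.001], [-0.0, -0.001, -1.0]] F [ 0.1 -0.4  0.6] w 0.7511113558284525 ff 0.0
wrist mass_a_grip 0.84 [326.2 154.3] [0.6295 0.1799 0.058 ]
wrist mass_a 0.91 [251.1 138.7] [0.6419 0.2626 0.    ]
wrist mass_a 0.8 [273.6 181.1] [0.5899 0.2352 0.    ]
wrist mass_a 0.58 [317.5 151.9] [0.6263 0.1815 0.    ]
wrist tray 0.97 [279.7 171. ] [0.6096 0.2283 0.044 ]
wrist tray 0.52 [275.7 195. ] [0.5823 0.2326 0.044 ]
wrist lever_pivot 0.7 [295.1 280.4] [0.5078 0.2128 0.105 ]
wrist handle 0.6 [235.3 291.1] [0.4913 0.2749 0.098 ]
wrist handle 0.46 [281.2 169.5] [0.6194 0.2277 0.098 ]
wrist handle 0.38 [284.   84.3] [0.6942 0.2258 0.098 ]
m 0.91 [0.644 0.259 0.044]
m 0.8 [0.598 0.235 0.044]
m 0.58 [0.631 0.187 0.044]
g 0.84 [0.634 0.187 0.102]
wrist pointer 0.91 [280.7  85.8] [0.7001 0.222  0.04  ]
wrist mark_line 0.48 [281.   76.2] [0.7095 0.2217 0.04  ]
wrist pointer 0.86 [280.1  83.5] [0.7021 0.2236 0.04  ]
wrist mark_line 0.66 [244.2 138.8] [0.6457 0.2627 0.04  ]
wrist mark_line 0.6 [279.6  77.2] [0.7083 0.2241 0.04  ]
```

```bash
python3 - <<'E'
from h import *
p=imaging.get_image("wrist")
g=cv2.cvtColor(p["frame"],cv2.COLOR_RGB2GRAY)
for d in imaging.masks_of(p,"mass_a")[:4]:
    R=d["region"];v,u=np.nonzero(R);print("mask",round(d["confidence"],2),len(u),u.min(),u.max(),v.min(),v.max())
th=np.linspace(0,6.28,40)
for M in([.640,.262],[.640,.191],[.574,.226],[.598,.235]):
    q=proj(p,np.vstack([np.c_[M[0]+.028*np.cos(th),M[1]+.028*np.sin(th),0*th+z] for z in(.044,.078)]));t=proj(p,[[*M,.146]])[0]
    print(M,q.min(0).round(),q.max(0).round(),"hooktop",t.round())
# dark blobs inside tray
A=((g<110)&(p["frame"].max(2).astype(int)-p["frame"].min(2)<25)).astype(np.uint8)
for v in range(100,262,4): print(v,"".join("#" if k else "." for k in A[v,200:362:2]))
E
```

```text
mask 0.89 2476 288 342 123 178
mask 0.83 2619 212 269 113 170
mask 0.79 2524 245 300 158 224
[0.64, 0.262] [213. 117.] [271. 175.] hooktop [233. 154.]
[0.64, 0.191] [285. 117.] [343. 175.] hooktop [325. 154.]
[0.574, 0.226] [252. 179.] [306. 237.] hooktop [280. 234.]
[0.598, 0.235] [242. 157.] [297. 215.] hooktop [269. 206.]
100 ##..................................................................#############
104 ##......####################.###.................................................
108 ##.....############..########................###############################.....
112 .......#########..............................................###.....######.....
116 .......###################.......................................................
120 .......##..####################.................................................#
124 .........#######################.....................##########.................#
128 ........#########################................##################.............#
132 ##.....###########################.............######################.#.........#
[... 2052 characters left out ...]
......######
232 ........#..................................................................######
236 ...........................................................................######
240 ...........................................................................######
244 ..............................................................................###
248 .............................................#.........................###....###
252 #####....................................##########.#.................##########.
256 ######..................................#########################################
260 ######..................................#########################################
```

```bash
python3 - <<'E'
from station import r
print(r.close_job())
E
```

```text
the job is handed in; nothing more can be done
None
```

I handed the job in at about t = 60 s and got no verdict back. By my last camera checks the carriage is locked with its pointer about 0–3 mm from the mark, the three masses stand upright in the tray (one was knocked about 2.5 cm but stayed in), and the crank is home with the drum wound to its stop.

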